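# Present the next coral stock jar to the code reader

## Task

Stock check at the coral carver's bench: the squat jar on the reader's round mat has been read, so put it back in the wooden tray, and stand the tall jar from the tray on the mat in its place, about in the middle, with its code label squarely facing the reader's window. Stand both jars down gently, keep every jar upright, don't bump the lamp that hangs low over the mat, and leave the other two jars, the cup of sticks and the coral branch where they are.

Things in the scene. Friction and masses are not known exactly. Their poses are not given: they have to be found in the camera images.
- tall_jar_mid (a point): the tall jar, the one to present: glass jar, metal screw lid, coral inside; cylinder 48 mm across, 90 mm tall, about 0.2 kg. A white code label with black bars covers 72 degrees of its side; a white seal strip runs from it over the lid to the lid centre. Point: on its axis, half-way up (45 mm above its underside); z up its axis, +x out through the label's middle. Starts standing in the tray's far row, label turned any way
- squat_jar_mid (a point): the squat jar, already read: glass jar, metal screw lid, coral inside; cylinder 56 mm across, 56 mm tall, about 0.2 kg. A white code label with black bars covers 72 degrees of its side; a white seal strip runs from it over the lid to the lid centre. Point: on its axis, half-way up (28 mm above its underside); z up its axis, +x out through the label's middle. Starts standing on the mat
- stout_jar_mid (a point): bystander: glass jar, metal screw lid, coral inside; cylinder 54 mm across, 70 mm tall, about 0.22 kg. A white code label with black bars covers 72 degrees of its side; a white seal strip runs from it over the lid to the lid centre. Point: on its axis, half-way up (35 mm above its underside); z up its axis, +x out through the label's middle. Stands in the tray's far row
- small_jar_mid (a point): bystander: glass jar, metal screw lid, coral inside; cylinder 44 mm across, 62 mm tall, about 0.13 kg. A white code label with black bars covers 72 degrees of its side; a white seal strip runs from it over the lid to the lid centre. Point: on its axis, half-way up (31 mm above its underside); z up its axis, +x out through the label's middle. Stands in the tray's far row
- tall_jar: the tall jar as a body; origin at the centre of its underside, axes as its mid point
- squat_jar: the squat jar as a body; origin at the centre of its underside, axes as its mid point
- mat (a point): centre of the top of the round black rubber mat (84 mm diameter, top 7 mm above the bench) on the code reader's steel stand plate (215 x 130 mm, 4 mm thick, from 60 mm behind this point to 155 mm ahead along +x). +x points from the mat to the reader's window, z up. The plate and mat are fixed
- window (a point): middle of the dark window of the grey reader housing (78 mm wide, 96 mm high, from 85 to 145 mm ahead of the mat's centre), 56 mm above the bench; it looks back along -x to the mat
- reader: the code reader, its stand plate and mat, fixed; origin on the bench under the centre of the mat, axes as the mat
- lamp_edge (a point): middle of the lower near edge of the lamp's flat head, 275 mm above the bench. The head reaches 150 mm from here along +x, 115 mm to either side along y, and is 51 mm thick. It hangs over the mat: a jar there can be taken or set down only with the gripper leaning in under it from the near side, some 30 to 45 degrees from vertical
- lamp: the bench lamp, fixed; origin on the bench under its round foot (110 mm diameter, 22 mm high). A pole 18 mm thick stands there up to 391 mm; an arm runs from its top along -x to the head, 200 mm away
- tray_floor (a point): centre of the inner floor of the wooden tray, 6 mm above the bench. Outside 170 mm along x by 270 mm along y, inside 154 x 254 mm, rim top 18 mm above the bench (12 mm above its floor). Three jars stand in its far row (about 38 mm to +x of this point, about 85 mm apart along y, in any order); the near half (-x) is empty. Fixed
- tray: the wooden tray, fixed; origin on the bench under its centre, axes as its floor point
- stick_cup: bystander: terracotta cup 56 mm across and 85 mm high with carver's sticks standing up in it to 160 mm, about 0.5 kg; origin at the centre of its underside
- coral_branch: bystander: red coral branch lying on the bench, within 50 mm of its origin all round, 18 mm high; origin on the bench under its middle

How it is judged:
By the outcome, as a careful person would: the job done as asked, in the order asked, and still so for the second after the job is handed in, with the robot touching nothing.
It also fails if it takes over 72 s, if anything falls off the work surface, if the arm or the gripper's body presses on something with over 40 N, if the wrist force passes 120 N, or if a joint passes its speed limit or range.

## Robot

A 6-joint arm with a two-finger parallel gripper is mounted at the origin on the work surface. World frame = base frame: x ahead of the robot, y to its left, z up, the work surface at z = 0. Lengths are in m, angles in rad, forces in N, time in s.
With the tool pointing down it reaches from about 0.35 to 0.975 m from the base axis. Payload 4.9 kg.
Tool frame: the origin (TCP) lies at the very end of the fingers, on their centre line; the grasp point (between the pads) lies 19 mm behind it; z points along the fingers, y is the direction in which the jaws open and shut (so a half turn about z gives the same grasp; the last joint's range is limited). The gripper opens to 85 mm and grips with 20 to 120 N. Pads are 22 mm wide; open, the fingers measure 114 mm over their backs; the gripper's body (76 mm by 85 mm) begins 54 mm behind the grasp point. The pads swing forward as they close: fully open they stand 13 mm farther back than shut.
Start: joints at [0.988, 0.053, 1.613, -0, 1.476, -0.119], TCP at [0.28, 0.559, 0.231] pointing down, gripper open.
Joint ranges: [-3.01, 3.01], [-1.01, 2.22], [0.06, 2.58], [-1.02, 4.17], [0.09, 2.62], [-3.14, 3.14]. Speed limits (rad/s): [2.57, 2.57, 3.14, 3.14, 3.14, 3.14].

## Interface

Orientations are given as a unit quaternion [w, x, y, z].
In Python, from plant import state, eyes, job_done gives the robot as it stands.
- The arm moves only by the tool apply_moves, never from a script. Its argument "commands" is a list of rows, each an object with "linear": the shift along the tool's x, y, z in m, a list of three; "delta_rot": the turn, a rotation vector about the tool's x, y, z in degrees, a list of three; "fingers": the closure in counts, from 0 (fully open) to 255 (shut). In form: [{"linear": [x, y, z], "delta_rot": [wx, wy, wz], "fingers": fingers}, ...]. A call has exactly 8 rows; each row is the pose to reach, as a shift and turn from the pose commanded when the call began, along the tool's axes at that moment; what a row does not reach only later rows make up. A row lasts 1/10 s, in which the tool goes at most 50 mm and 8.59 degrees, less where a joint would pass 70% of its speed; a pose out of reach is approached as far as the arm can. A call with a gripper value outside its range is refused whole. The fingers move at their own pace and stop on an object; the grip force is fixed at half the most. Time passes only in rows, so rows that repeat a pose let the fingers close, or fill a call up. It gives the time, the measured TCP pose, the force and the opening at its end, in the units of the state.
- state(): the state, without advancing time (a new reading comes with each control period).
- eyes.grab_frame(name): name is "scene" or "top"; returns the picture (480x640x3 uint8, red, green, blue); there is no depth.
- eyes.camera_params(name): a dict with "fx", "fy", "cx", "cy" (pixels), "position" and "rotation" of the camera in the world. Camera axes: x right, y down, z forward; pixel columns grow to the right and rows downward; lengths in m; the calibration is good to about 2 mm. A picture is of the moment at which its call begins. camera_params takes no time and is no camera call.
- job_done(): hands the job in, once; it reports no verdict.
The state is a dict: "time": time; "joint_pos": joint angles; "joint_vel": joint speeds; "joint_efforts": joint torques, N m; "tool_pos": TCP position; "tool_rot": TCP orientation; "contact_force": force on the tool from outside, world axes, zero at the start; "ft_torque": the same for the moment, N m; "gripper_width": opening from 0.0 (shut) to 1.0 (fully open).
Only numpy, scipy, OpenCV 4.12 (cv2) and the standard library are available. Lean on these libraries where they do the work, as an engineer would, in place of code of your own. Each camera call takes 0.05 s, during which the arm holds its last target.

## Working session

There is one attempt and no reset: what is moved stays moved. The work goes in short steps, Python scripts to look and compute and a tool call to move; the robot and the scene stay as the last step left them, time stands still between calls to the robot, and variables do not carry over. Pictures are saved under pics/ and viewed, and the job is handed in when it is done.

Besides the shell and the picture viewer there is one more tool, called as name([rows], argument=value, ...), one row to a line, values as JSON. apply_moves: Moves the arm, as the interface text tells. Its arguments: {"type":"object","properties":{"commands":{"type":"array","items":{"type":"object","properties":{"linear":{"type":"array","items":{"type":"number"}},"delta_rot":{"type":"array","items":{"type":"number"}},"fingers":{"type":"number"}}}}},"required":["commands"]}

```bash
ls; mkdir -p pics
python3 - <<'E'
from plant import state, eyes
import cv2
print(state())
for n in("scene","top"):
    im=eyes.grab_frame(n); cv2.imwrite(f"pics/{n}0.png",im[:,:,::-1]); print(n,eyes.camera_params(n))
E
```

```text
pics
{'time': 0.0, 'joint_pos': array([ 9.87999556e-01,  5.33883915e-02,  1.61432900e+00,  1.84160509e-05,
        1.47598954e+00, -1.19009093e-01]), 'joint_vel': array([-9.99250923e-05,  2.71001707e-04, -1.64785306e-03,  2.14884559e-03,
        1.34678798e-03,  7.05625808e-04]), 'joint_efforts': array([-1.84864402e-04, -3.93715024e+01, -3.70163620e+01, -1.52499656e-04,
        7.28278115e-03, -5.42493879e-06]), 'tool_pos': array([0.279235  , 0.55844395, 0.23002256]), 'tool_rot': array([-3.71994410e-04,  2.29821810e-01,  9.73232150e-01, -9.89569259e-04]), 'contact_force': array([-0.69191257,  0.14864282,  0.30975882]), 'ft_torque': array([-0.02642114,  0.0087347 , -0.04869656]), 'gripper_width': 0.9984082420424548}
scene {'fx': 600.2474300296517, 'fy': 600.2474300296517, 'cx': 318.61717194265077, 'cy': 240.0828029818324, 'position': array([ 1.51691733, -0.68070932,  0.99993932]), 'rotation': array([-0.42203897,  0.79162991,  0.38959038, -0.20838554])}
top {'fx': 442.23421489685353, 'fy': 442.23421489685353, 'cx': 322.8569143763853, 'cy': 239.28440742465818, 'position': array([0.35310978, 0.04255667, 1.10248518]), 'rotation': array([-0.07719693,  0.7526328 , -0.65031879,  0.06833724])}
```

View pics/scene0.png

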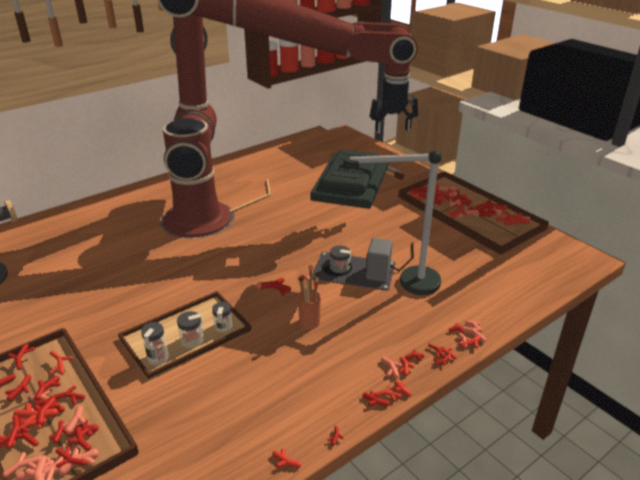

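View pics/top0.png

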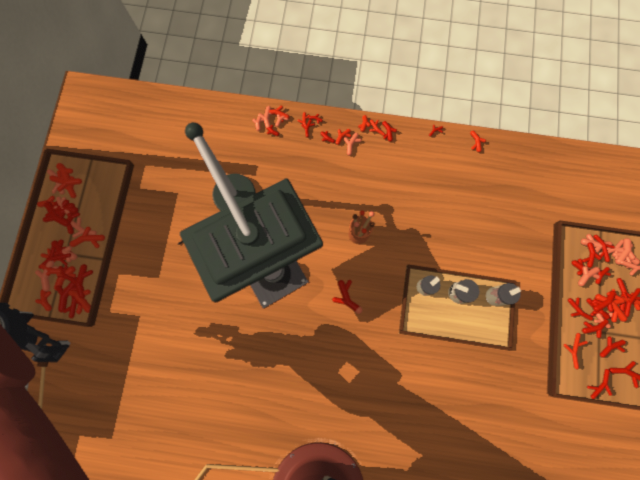

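The scene view shows the tray with three jars at about (155,345), (190,328) and (222,318), the squat jar at (340,260) and the reader at (380,260). In the top view the lids are at about (430,285), (464,291) and (508,294), the lamp head is near (250,240), and the squat jar at (275,272) is partly hidden under it. I'll zoom in.

```bash
cat > h.py <<'E'
import numpy as np, cv2
from scipy.spatial.transform import Rotation as R
from plant import state, eyes
def rq(q): return R.from_quat([q[1],q[2],q[3],q[0]])
C={n:eyes.camera_params(n) for n in("scene","top")}
def ray(n,u,v):
    c=C[n]; d=rq(c['rotation']).apply([(u-c['cx'])/c['fx'],(v-c['cy'])/c['fy'],1]); return c['position'],d
def onz(n,u,v,z):
    p,d=ray(n,u,v); return p+d*(z-p[2])/d[2]
def proj(n,P):
    c=C[n]; q=rq(c['rotation']).inv().apply(np.asarray(P)-c['position']); q=np.atleast_2d(q)
    return np.c_[q[:,0]/q[:,2]*c['fx']+c['cx'],q[:,1]/q[:,2]*c['fy']+c['cy']]
def crop(src,x,y,w,h,s,out):
    im=cv2.imread(src)[y:y+h,x:x+w]; cv2.imwrite(out,cv2.resize(im,None,fx=s,fy=s,interpolation=cv2.INTER_CUBIC))
E
python3 - <<'E'
from h import *
crop('pics/scene0.png',110,280,150,110,5,'pics/a.png')
crop('pics/scene0.png',290,210,160,110,5,'pics/b.png')
crop('pics/top0.png',395,255,140,100,5.7,'pics/c.png')
crop('pics/top0.png',170,160,200,150,4,'pics/d.png')
E
```

```text
(no output)
```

View pics/a.png

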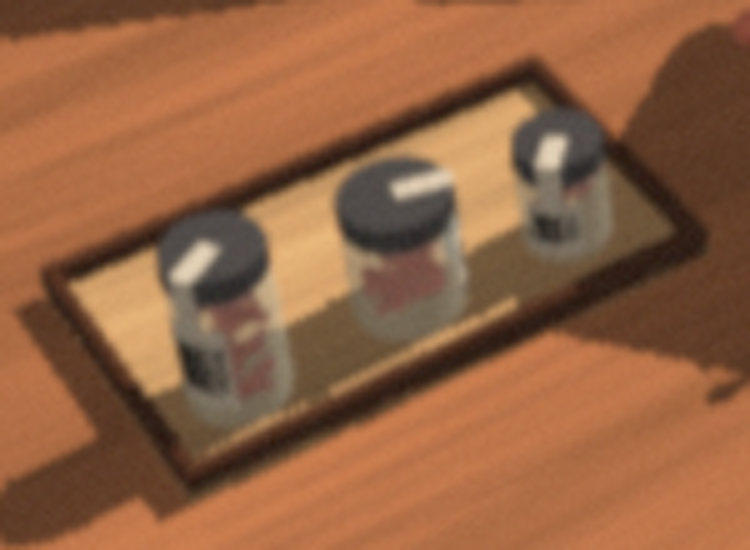

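View pics/b.png

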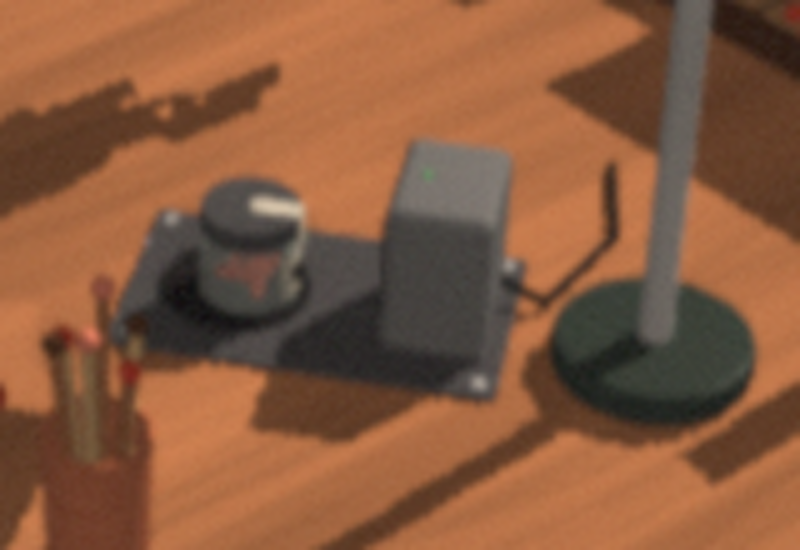

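View pics/c.png

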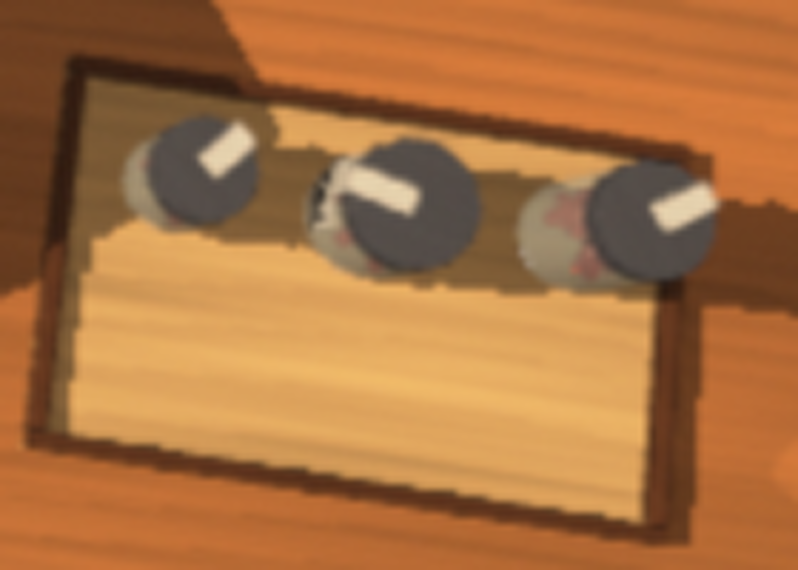

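View pics/d.png

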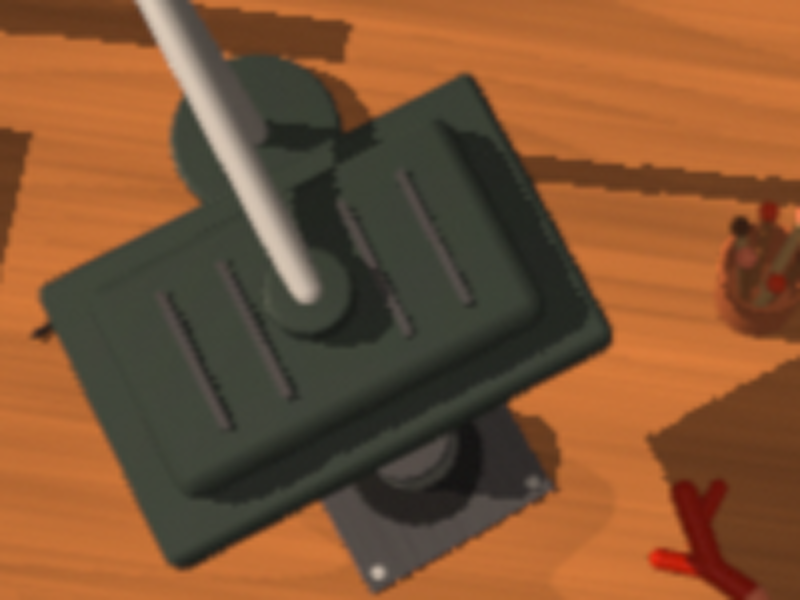

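Run:
```python
from h import *
np.set_printoptions(precision=4,suppress=True)
Z=lambda x,y,s,u,v:((u+.5)/s+x-.5,(v+.5)/s+y-.5)
print("plate scene");P=[]
for u,v in[(165,212),(115,345),(490,400),(522,262)]: 
    p=onz("scene",*Z(290,210,5,u,v),.004);P.append(p[:2]);print(p)
P=np.array(P)
for i in range(4): d=P[(i+1)%4]-P[i];print(np.linalg.norm(d),np.degrees(np.arctan2(d[1],d[0])))
print("plate top near corners",[onz("top",*Z(170,160,4,u,v),.004) for u,v in[(378,592),(553,488)]])
print("screws top",[onz("top",*Z(170,160,4,u,v),.004) for u,v in[(377,572),(533,483)]])
print("screws scene",[onz("scene",*Z(290,210,5,u,v),.004) for u,v in[(171,220),(478,382),(514,267),(122,332)]])
print("lamp near edge",[onz("top",*Z(170,160,4,u,v),.275) for u,v in[(180,568),(610,345)]])
print("lamp far",[onz("top",*Z(170,160,4,u,v),.3) for u,v in[(42,290),(465,75)]])
for n,L in(("top",[Z(395,255,5.7,*a) for a in[(70,57),(712,155),(688,542),(28,442)]]),("scene",[Z(110,280,5,*a) for a in[(535,58),(705,240),(185,480),(45,272)]])):
    P=np.array([onz(n,*a,.018)[:2] for a in L]);print(n,P,P.mean(0))
    for i in range(4): d=P[(i+1)%4]-P[i];print(np.linalg.norm(d),np.degrees(np.arctan2(d[1],d[0])))
im=cv2.imread('pics/top0.png')[250:310,410:525]; 
hsv=cv2.cvtColor(im,cv2.COLOR_BGR2HSV); print(hsv[44,98],hsv[35,80],hsv[41,54])
```

```text
plate scene
[0.395  0.1952 0.004 ]
[0.4779 0.0963 0.004 ]
[0.6375 0.225  0.004 ]
[0.557  0.3247 0.004 ]
0.1291417178660804 -50.030159343914534
0.20504959122463362 38.87507779450803
0.12816793104692933 128.91670245460259
0.20742604408549756 -141.38740303158878
plate top near corners [array([0.3905, 0.1912, 0.004 ]), array([0.4693, 0.0945, 0.004 ])]
screws top [array([0.4024, 0.1939, 0.004 ]), array([0.4706, 0.1073, 0.004 ])]
screws scene [array([0.4034, 0.193 , 0.004 ]), array([0.6223, 0.2304, 0.004 ]), array([0.5578, 0.3178, 0.004 ]), array([0.471 , 0.1063, 0.004 ])]
lamp near edge [array([0.3788, 0.2473, 0.275 ]), array([0.5121, 0.0652, 0.275 ])]
lamp far [array([0.4947, 0.3294, 0.3   ]), array([0.627, 0.152, 0.3  ])]
top [[ 0.5452 -0.1423]
 [ 0.543  -0.421 ]
 [ 0.379  -0.4199]
 [ 0.3797 -0.1422]] [ 0.4617 -0.2814]
0.2786774288219296 -90.46096463844279
0.1639770178191185 179.61338238680204
0.27767616362037056 89.85244267937288
0.16550024136301072 -0.039224377818240556
scene [[ 0.3826 -0.1453]
 [ 0.5557 -0.15  ]
 [ 0.5484 -0.4144]
 [ 0.3828 -0.4112]] [ 0.4674 -0.2802]
0.17319160297769848 -1.5454774528942166
0.2644809270074616 -91.58073972204342
0.16568790103100556 178.8982892602198
0.2658656517968358 90.03781306070931
[10 36 84] [ 16 149 197] [ 17  65 196]
```

```bash
cat > lid.py <<'E'
from h import *
from scipy.optimize import least_squares
def lid(n,im,u,v,h,r,fr=True,vmax=115,smax=90,dbg=None,span=95):
    """im BGR; seed pixel near lid; h top height world, r radius"""
    s=4; x0,y0=int(u-30),int(v-30); c=im[y0:y0+60,x0:x0+60]
    c=cv2.resize(c,None,fx=s,fy=s,interpolation=cv2.INTER_CUBIC)
    hs=cv2.cvtColor(c,cv2.COLOR_BGR2HSV)
    m=((hs[...,2]<vmax)&(hs[...,1]<smax)).astype(np.uint8)
    m=cv2.morphologyEx(m,cv2.MORPH_OPEN,np.ones((9,9)))
    k,l,st,ce=cv2.connectedComponentsWithStats(m)
    su,sv=int((u-x0)*s),int((v-y0)*s)
    d=[np.min(np.hypot(*(np.argwhere(l==i)-[sv,su]).T)) for i in range(1,k)]
    i=1+int(np.argmin(d))
    m=(l==i).astype(np.uint8)
    if dbg: o=c.copy();o[m>0]=(0,255,0);cv2.imwrite(dbg,np.hstack([c,o]))
    ct=max(cv2.findContours(m,0,cv2.CHAIN_APPROX_NONE)[0],key=cv2.contourArea)
    ct=cv2.convexHull(ct)[:,0].astype(float)
    P=np.array([onz(n,(a+.5)/s+x0-.5,(b+.5)/s+y0-.5,h)[:2] for a,b in ct])
    # resample hull evenly
    Q=np.vstack([P,P[:1]]);t=np.r_[0,np.cumsum(np.hypot(*np.diff(Q,axis=0).T))]
    tt=np.linspace(0,t[-1],200);P=np.c_[np.interp(tt,t,Q[:,0]),np.interp(tt,t,Q[:,1])]
    out=P.mean(0)-C[n]['position'][:2];out/=np.linalg.norm(out);c0=P.mean(0)
    for _ in range(3):
        D=P-c0; a=np.degrees(np.arccos(np.clip((D@out)/np.linalg.norm(D,axis=1),-1,1)))
        A=P[a<span]; f=least_squares(lambda x:np.hypot(*(A-x).T)-r,c0,loss='soft_l1',f_scale=.001);c0=f.x
    g=least_squares(lambda x:np.hypot(*(A-x[:2]).T)-x[2],[*c0,r])
    return c0,np.std(f.fun),g.x
def white(n,im,u,v,rad,h,vmin=150,smax=90):
    "white strip pixels near seed -> points on plane h"
    y,x=np.mgrid[int(v-rad):int(v+rad)+1,int(u-rad):int(u+rad)+1]
    hs=cv2.cvtColor(im,cv2.COLOR_BGR2HSV)[y,x]
    m=(hs[...,2]>vmin)&(hs[...,1]<smax)
    return np.array([onz(n,a,b,h)[:2] for a,b in zip(x[m],y[m])])
E
python3 - <<'E'
from lid import *
np.set_printoptions(precision=4,suppress=True)
S=cv2.imread('pics/scene0.png');T=cv2.imread('pics/top0.png')
for nm,h,r,us,ut in(("tall",.096,.024,(152,330),(508,294)),("stout",.076,.027,(188,321),(464,292)),("small",.068,.022,(221,308),(430,285))):
    print(nm,"scene",lid("scene",S,*us,h,r,dbg=f'pics/dbg_s_{nm}.png'),"top",lid("top",T,*ut,h,r,dbg=f'pics/dbg_t_{nm}.png'))
print("squat",lid("scene",S,340,252,.063,.028,dbg='pics/dbg_s_sq.png'))
# screws
for n,im,L in(("scene",S,[(324,253.5),(385.2,286),(392.5,263),(314,276)]),("top",T,[(264,303),(303,280.5)])):
    for u,v in L:
        g=cv2.cvtColor(im,cv2.COLOR_BGR2GRAY).astype(float);u0,v0=int(round(u)),int(round(v))
        w=g[v0-3:v0+4,u0-3:u0+4];w=np.clip(w-np.median(w)-20,0,None);y,x=np.mgrid[v0-3:v0+4,u0-3:u0+4]
        print(n,(w*x).sum()/w.sum(),(w*y).sum()/w.sum(),onz(n,(w*x).sum()/w.sum(),(w*y).sum()/w.sum(),.005))
a=[cv2.imread(f'pics/dbg_{k}.png') for k in("s_tall","t_tall","s_sq")]
cv2.imwrite('pics/dbg.png',np.vstack(a)[:, :])
E
```

```text
tall scene (array([ 0.5007, -0.3682]), np.float64(0.0011965066330143174), array([ 0.498 , -0.3674,  0.0217])) top (array([ 0.4996, -0.3647]), np.float64(0.0007420759725688721), array([ 0.4995, -0.3642,  0.0243]))
stout scene (array([ 0.5004, -0.2814]), np.float64(0.0015882953010073434), array([ 0.4971, -0.2804,  0.0239])) top (array([ 0.4944, -0.2764]), np.float64(0.0007222422775828595), array([ 0.4952, -0.2781,  0.0255]))
small scene (array([ 0.501, -0.194]), np.float64(0.0013985345382845917), array([ 0.4983, -0.1929,  0.0198])) top (array([ 0.4968, -0.1919]), np.float64(0.0008967127437465863), array([ 0.4971, -0.1923,  0.0215]))
squat (array([0.4958, 0.1976]), np.float64(0.013505513501780838), array([0.5533, 0.1524, 0.0951]))
scene 323.88607594936707 252.1772151898734 [0.3991 0.1968 0.005 ]
scene 385.3911111111111 286.1022222222222 [0.6239 0.2296 0.005 ]
scene 392.7692307692308 261.15384615384613 [0.5529 0.3237 0.005 ]
scene 316.5 278.9166666666667 [0.4865 0.103  0.005 ]
top 264.0020964360587 302.7316561844864 [0.4022 0.1934 0.005 ]
top 302.75 280.30555555555554 [0.4706 0.1076 0.005 ]
```

View pics/dbg.png

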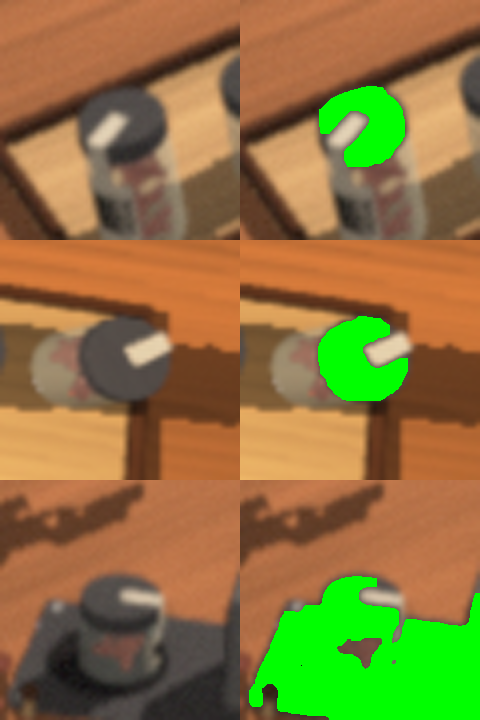

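Run:
```python
from lid import *
np.set_printoptions(precision=4,suppress=True)
S=cv2.imread('pics/scene0.png');T=cv2.imread('pics/top0.png')
Z=lambda u,v:((u+.5)/5+290-.5,(v+.5)/5+210-.5)
# lid top rim: left, right extents, top
for u,v in[(252,208),(252,178),(200,208),(305,210),(253,204)]: print(onz("scene",*Z(u,v),.063))
y=np.radians(38.7);m=np.array([.476,.1825])
a=np.linspace(0,2*np.pi,60)
def circ(n,im,c,r,z,col,s,x0,y0):
    p=proj(n,np.c_[c[0]+r*np.cos(a),c[1]+r*np.sin(a),0*a+z]);p=((p+.5-[x0,y0])*s-.5).round().astype(int)
    cv2.polylines(im,[p],True,col,1)
for n,src,x0,y0 in(("scene",S,290,210),("top",T,210,210)):
    im=cv2.resize(src[y0:y0+110,x0:x0+150],None,fx=5,fy=5,interpolation=cv2.INTER_CUBIC)
    circ(n,im,m,.042,.007,(0,255,255),5,x0,y0)
    circ(n,im,m,.028,.063,(0,255,0),5,x0,y0)
    circ(n,im,m,.028,.007,(255,255,0),5,x0,y0)
    cv2.imwrite(f'pics/ov_{n}.png',im)
# strip dir for squat & tall
for n,im,u,v,h in(("scene",S,345.5,251.5,.063),("scene",S,149,332,.096),("top",T,515,291,.096)):
    W=white(n,im,u,v,6,h);mm,e,_=cv2.PCACompute2(W,None);print(n,len(W),mm,e[0],np.degrees(np.arctan2(e[0][1],e[0][0])))
```

```text
[0.4874 0.1833 0.063 ]
[0.4649 0.2016 0.063 ]
[0.4701 0.1608 0.063 ]
[0.5065 0.2049 0.063 ]
[0.4848 0.1861 0.063 ]
scene 34 [[0.4961 0.1953]] [0.8427 0.5383] 32.57039695085715
scene 46 [[ 0.5075 -0.3785]] [-0.5694  0.8221] 124.70661815286081
top 55 [[ 0.5071 -0.3773]] [-0.5189  0.8548] 121.25808845781688
```

View pics/ov_scene.png

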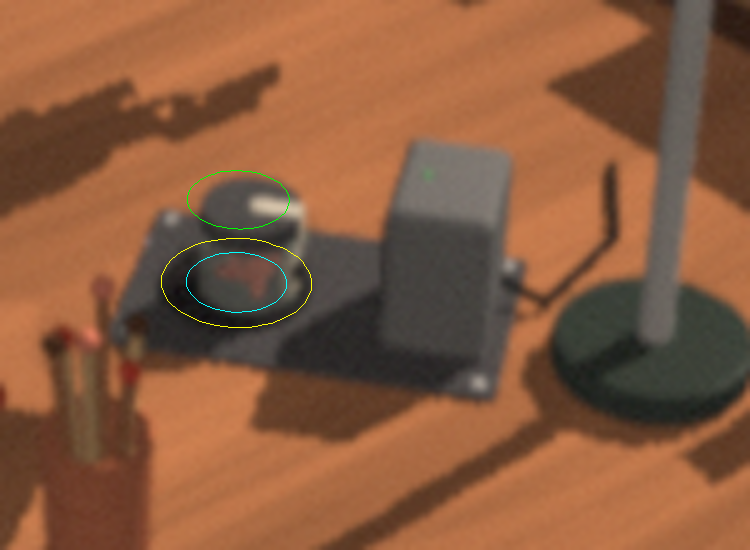

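View pics/ov_top.png

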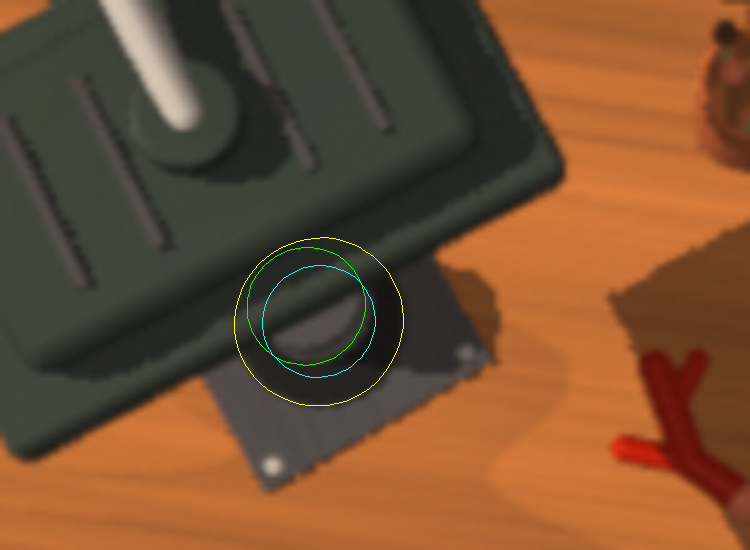

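Run:
```python
from lid import *
S=cv2.imread('pics/scene0.png');T=cv2.imread('pics/top0.png')
a=np.linspace(0,2*np.pi,80)
o=[]
for n,src,x0,y0,w in(("scene",S,315,235,45),("top",T,252,250,45)):
    s=13;im=cv2.resize(src[y0:y0+40,x0:x0+w],None,fx=s,fy=s,interpolation=cv2.INTER_CUBIC)
    if n=="top": im=np.clip(im.astype(float)*2.2,0,255).astype(np.uint8)
    o.append(im.copy())
    for c,col in(((.4865,.1835),(0,255,0)),):
      for z in(.063,.049,.007):
        p=proj(n,np.c_[c[0]+.028*np.cos(a),c[1]+.028*np.sin(a),0*a+z]);p=((p+.5-[x0,y0])*s-.5).round().astype(int)
        cv2.polylines(im,[p],True,col,1)
    cv2.imwrite(f'pics/sq_{n}.png',im)
```

```text
(no output)
```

View pics/sq_scene.png

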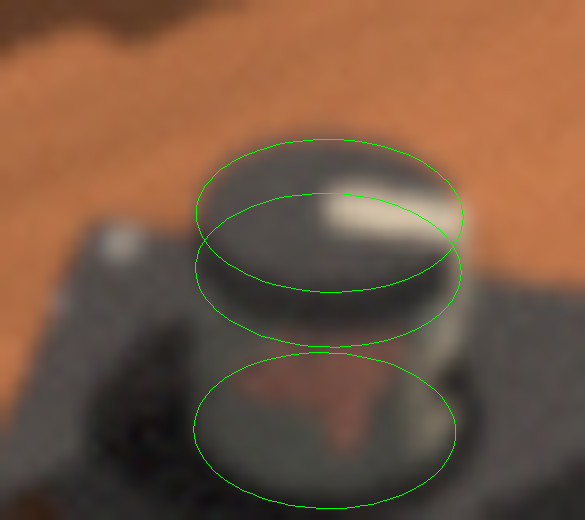

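View pics/sq_top.png

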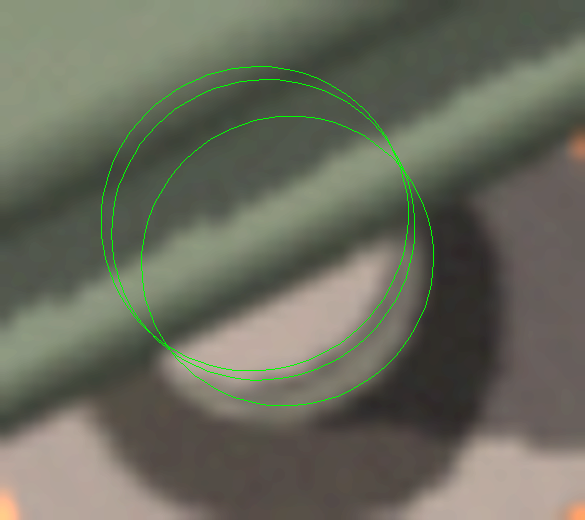

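The mat overlay fits. The squat jar is slightly off centre at about (0.485,0.1845), and the mat is at about (0.476,0.1825) with yaw about 38.7°. The tall jar is at about (0.499,−0.366) with its label azimuth about −57°. I'll plan a leaning grasp.

```bash
cat > mv.py <<'E'
from h import *
np.set_printoptions(precision=4,suppress=True)
def lean(phi,t,flip=-1):
    p,t=np.radians(phi),np.radians(t)
    z=np.array([np.sin(t)*np.cos(p),np.sin(t)*np.sin(p),-np.cos(t)])
    y=flip*np.array([-np.sin(p),np.cos(p),0]);x=np.cross(y,z)
    return R.from_matrix(np.c_[x,y,z])
def tcp(grasp,rot,back=0): return np.array(grasp)+rot.apply([0,0,.019-back])
def cur():
    s=state(); return s['tool_pos'],rq(s['tool_rot']),s
def delta(pos,rot):
    p,r,s=cur()
    return r.inv().apply(np.array(pos)-p), np.degrees((r.inv()*rot).as_rotvec())
def show(pos,rot):
    l,w=delta(pos,rot);print("tgt",np.round(pos,4),"lin",l.round(4),"rot",w.round(2),"|",np.linalg.norm(l).round(3),np.linalg.norm(w).round(1))
def st():
    p,r,s=cur();print("t",s['time'],"p",p,"z",r.apply([0,0,1]),"y",r.apply([0,1,0]),"q",s['joint_pos'],"F",s['contact_force'],"w",s['gripper_width'])
E
python3 - <<'E'
from mv import *
Rm=lean(38.7,40); g=[.485,.1845,.040]
st()
show([.27,.33,.30],Rm)
show(tcp(g,Rm,.11),Rm); show(tcp(g,Rm),Rm)
print([proj("top",[[.27,.33,.3]])])
E
```

```text
t 0.1 p [0.2793 0.5585 0.2301] z [-0.0011 -0.0016 -1.    ] y [ 0.4473  0.8944 -0.0019] q [ 0.988   0.0533  1.6142  0.      1.476  -0.119 ] F [0.4879 0.7033 0.4759] w 1.002737437502265
tgt [0.27 0.33 0.3 ] lin [-0.0939 -0.2086 -0.0695] rot [-39.88  25.58 109.31] | 0.239 119.1
tgt [0.4393 0.1479 0.1097] lin [-0.3269 -0.2953  0.1209] rot [-39.88  25.58 109.31] | 0.457 119.1
tgt [0.4945 0.1921 0.0254] lin [-0.3565 -0.231   0.205 ] rot [-39.88  25.58 109.31] | 0.472 119.1
[array([[152.8729, 355.5793]])]
```

```bash
sed -i 's/flip=-1/flip=1/' mv.py
python3 - <<'E'
from mv import *
Rm=lean(38.7,40); show([.27,.33,.30],Rm)
E
```

```text
tgt [0.27 0.33 0.3 ] lin [-0.0939 -0.2086 -0.0695] rot [-22.83 -35.58 -62.46] | 0.239 75.4
```

apply_moves([
  {"linear": [-0.02,-0.04,-0.03],"delta_rot": [-2.5,-4,-7],"fingers": 0},
  {"linear": [-0.04,-0.08,-0.05],"delta_rot": [-5,-7.9,-13.9],"fingers": 0},
  {"linear": [-0.06,-0.12,-0.07],"delta_rot": [-7.6,-11.9,-20.8],"fingers": 0},
  {"linear": [-0.075,-0.16,-0.07],"delta_rot": [-10.1,-15.8,-27.8],"fingers": 0},
  {"linear": [-0.09,-0.19,-0.07],"delta_rot": [-12.7,-19.8,-34.7],"fingers": 0},
  {"linear": [-0.094,-0.209,-0.07],"delta_rot": [-15.2,-23.7,-41.6],"fingers": 0},
  {"linear": [-0.094,-0.209,-0.07],"delta_rot": [-17.8,-27.7,-48.6],"fingers": 0},
  {"linear": [-0.094,-0.209,-0.07],"delta_rot": [-20.3,-31.6,-55.5],"fingers": 0},
])

```text
time: 0.9
tool_pos: [0.2698, 0.3297, 0.3011]
tool_rot: [0.294, -0.256, 0.915, 0.103]
contact_force: [-0.9, -0.1, 1.5]
gripper_width: 1.001
```

Run:
```python
from mv import *
Rm=lean(38.7,40); g=[.485,.1845,.040]
st();show([.27,.33,.30],Rm);show(tcp(g,Rm,.11)+[0,0,.03],Rm)
```

```text
t 0.9 p [0.2698 0.3297 0.3011] z [ 0.4845  0.3392 -0.8064] y [-0.5287  0.8479  0.0391] q [ 0.7733 -0.9834  2.3139 -0.1034  1.1864 -1.3344] F [-0.865  -0.1238  1.5146] w 1.0012176854045458
tgt [0.27 0.33 0.3 ] lin [0.0004 0.0001 0.0011] rot [-2.41 -3.66 -6.7 ] | 0.001 8.0
tgt [0.4393 0.1479 0.1397] lin [ 0.0511 -0.2501  0.1506] rot [-2.41 -3.66 -6.7 ] | 0.296 8.0
```

Run:
```python
from mv import *
Rm=lean(38.7,40)
show([.31,.22,.20],Rm)
```

```text
tgt [0.31 0.22 0.2 ] lin [ 0.0764 -0.1182  0.0638] rot [-2.41 -3.66 -6.7 ] | 0.155 8.0
```

apply_moves([
  {"linear": [0.019,-0.03,0.016],"delta_rot": [-1.2,-1.8,-3.3],"fingers": 0},
  {"linear": [0.038,-0.06,0.032],"delta_rot": [-2.4,-3.7,-6.7],"fingers": 0},
  {"linear": [0.057,-0.09,0.048],"delta_rot": [-2.4,-3.7,-6.7],"fingers": 0},
  {"linear": [0.076,-0.118,0.064],"delta_rot": [-2.4,-3.7,-6.7],"fingers": 0},
  {"linear": [0.073,-0.14,0.08],"delta_rot": [-2.4,-3.7,-6.7],"fingers": 0},
  {"linear": [0.067,-0.175,0.1],"delta_rot": [-2.4,-3.7,-6.7],"fingers": 0},
  {"linear": [0.06,-0.21,0.125],"delta_rot": [-2.4,-3.7,-6.7],"fingers": 0},
  {"linear": [0.051,-0.25,0.15],"delta_rot": [-2.4,-3.7,-6.7],"fingers": 0},
])

```text
time: 1.7
tool_pos: [0.4322, 0.1485, 0.1432]
tool_rot: [0.324, -0.308, 0.887, 0.111]
contact_force: [0.5, 0.9, 1.0]
gripper_width: 0.993
```

Run:
```python
from mv import *
Rm=lean(38.7,40); g=[.485,.1845,.040]
st();show(tcp(g,Rm,.09),Rm);show(tcp(g,Rm),Rm)
for n in("scene","top"):
    im=eyes.grab_frame(n)[:,:,::-1]; cv2.imwrite(f'pics/{n}1.png',im)
crop('pics/scene1.png',260,170,160,120,5,'pics/a1.png');crop('pics/top1.png',170,190,190,140,4,'pics/b1.png')
```

```text
t 1.7 p [0.4322 0.1485 0.1432] z [ 0.5069  0.3976 -0.7648] y [-0.6196  0.7849 -0.0026] q [-0.1282 -0.8093  2.5122  0.5815  0.9899 -2.5817] F [0.4791 0.9258 0.9991] w 0.9934424421757141
tgt [0.4494 0.156  0.0944] lin [ 0.0176 -0.0047  0.049 ] rot [-0.38  0.11 -0.22] | 0.052 0.5
tgt [0.4945 0.1921 0.0254] lin [ 0.0178 -0.0041  0.139 ] rot [-0.38  0.11 -0.22] | 0.14 0.5
```

View pics/a1.png

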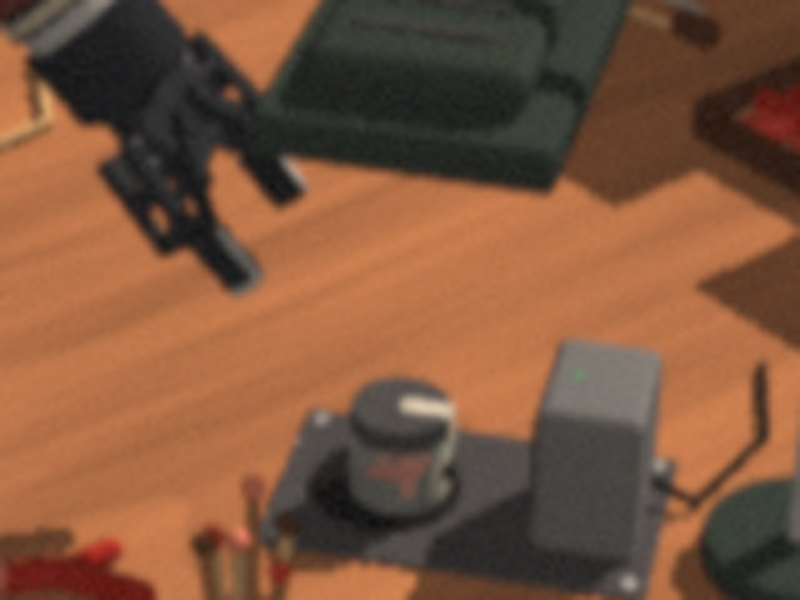

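View pics/b1.png

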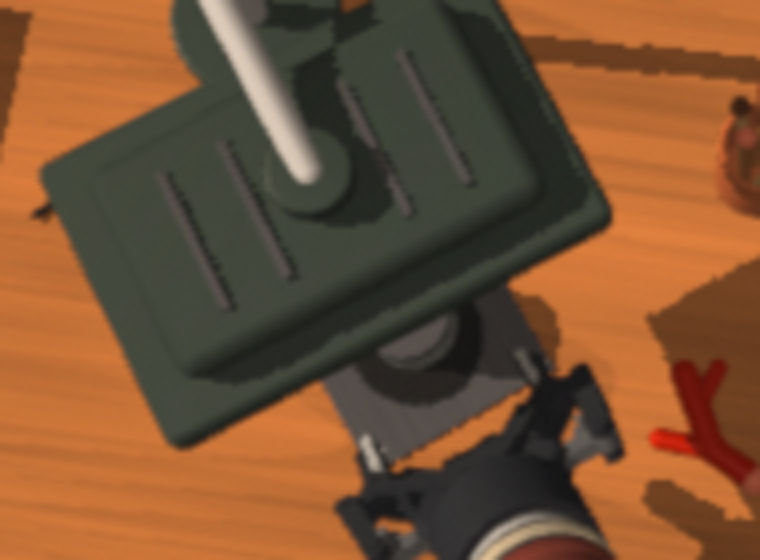

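The jaws straddle the line to the jar: fingers at about (370,450) and (530,365) in the zoomed top view, with the lid behind at (415,335). The gripper stays clear of the lamp. Moving in.

apply_moves([
  {"linear": [0.018,-0.004,0.03],"delta_rot": [-0.4,0,-0.2],"fingers": 0},
  {"linear": [0.018,-0.004,0.05],"delta_rot": [-0.4,0,-0.2],"fingers": 0},
  {"linear": [0.018,-0.004,0.05],"delta_rot": [-0.4,0,-0.2],"fingers": 0},
  {"linear": [0.018,-0.004,0.07],"delta_rot": [-0.4,0,-0.2],"fingers": 0},
  {"linear": [0.018,-0.004,0.09],"delta_rot": [-0.4,0,-0.2],"fingers": 0},
  {"linear": [0.018,-0.004,0.105],"delta_rot": [-0.4,0,-0.2],"fingers": 0},
  {"linear": [0.018,-0.004,0.12],"delta_rot": [-0.4,0,-0.2],"fingers": 0},
  {"linear": [0.018,-0.004,0.12],"delta_rot": [-0.4,0,-0.2],"fingers": 0},
])

```text
time: 2.6
tool_pos: [0.4835, 0.1882, 0.0397]
tool_rot: [0.32, -0.313, 0.887, 0.116]
contact_force: [0.1, 0.3, -0.5]
gripper_width: 1.004
```

Run:
```python
from mv import *
Rm=lean(38.7,40); g=[.485,.1845,.040]
st();show(tcp(g,Rm),Rm)
for n in("scene","top"):
    im=eyes.grab_frame(n)[:,:,::-1]; cv2.imwrite(f'pics/{n}2.png',im)
crop('pics/scene2.png',290,200,130,95,6,'pics/a2.png');crop('pics/top2.png',220,240,110,80,7,'pics/b2.png')
```

```text
t 2.6 p [0.4835 0.1882 0.0397] z [ 0.4949  0.4068 -0.7678] y [-0.6294  0.7771  0.0061] q [ 0.0007 -0.3215  2.4168  0.7731  0.6213 -2.7945] F [ 0.0952  0.3223 -0.5395] w 1.0039296725096611
tgt [0.4945 0.1921 0.0254] lin [ 0.0006 -0.0039  0.018 ] rot [ 0.46 -0.16  0.01] | 0.018 0.5
```

View pics/a2.png

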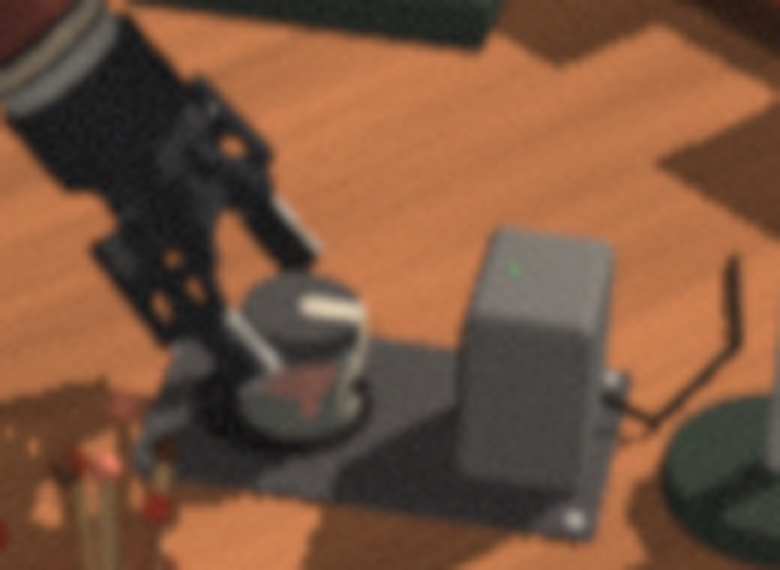

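View pics/b2.png

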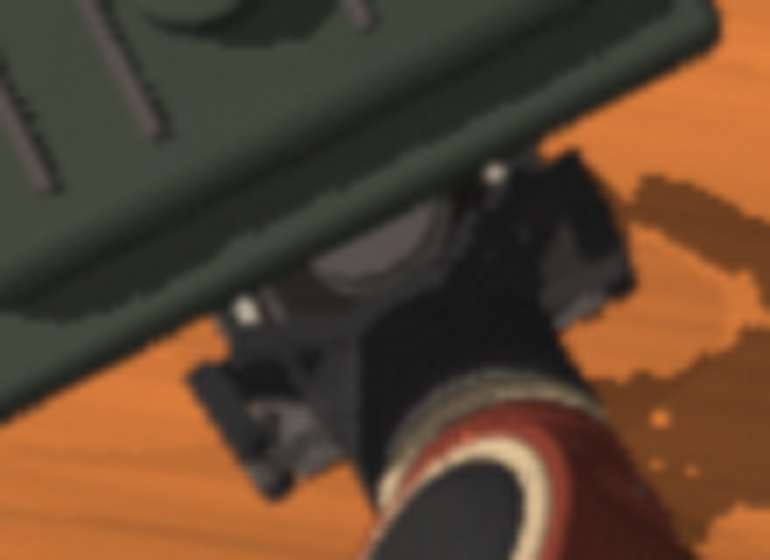

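The jar sits between the fingers: in the zoomed top view the pads are at (245,310) and (495,172) and the lid at about (375,240). I'll go the last 18 mm and close.

apply_moves([
  {"linear": [0,-0.002,0.009],"delta_rot": [0.3,0,0],"fingers": 0},
  {"linear": [0.001,-0.003,0.018],"delta_rot": [0.4,0,0],"fingers": 0},
  {"linear": [0.001,-0.003,0.018],"delta_rot": [0.4,0,0],"fingers": 30},
  {"linear": [0.001,-0.003,0.018],"delta_rot": [0.4,0,0],"fingers": 60},
  {"linear": [0.001,-0.003,0.018],"delta_rot": [0.4,0,0],"fingers": 255},
  {"linear": [0.001,-0.003,0.018],"delta_rot": [0.4,0,0],"fingers": 255},
  {"linear": [0.001,-0.003,0.018],"delta_rot": [0.4,0,0],"fingers": 255},
  {"linear": [0.001,-0.003,0.018],"delta_rot": [0.4,0,0],"fingers": 255},
])

```text
time: 3.5
tool_pos: [0.4947, 0.1917, 0.0262]
tool_rot: [0.323, -0.311, 0.887, 0.113]
contact_force: [-5.7, -1.6, 7.0]
gripper_width: 0.637
```

Run:
```python
from mv import *
Rm=lean(38.7,40); g=[.485,.1845,.040]
st();show(tcp(g,Rm),Rm)
for n in("scene",):
    im=eyes.grab_frame(n)[:,:,::-1]; cv2.imwrite(f'pics/{n}3.png',im)
crop('pics/scene3.png',290,200,130,95,6,'pics/a3.png')
```

```text
t 3.5 p [0.4947 0.1917 0.0262] z [ 0.5021  0.4004 -0.7666] y [-0.6242  0.7812 -0.0008] q [ 0.0157 -0.2495  2.3925  0.816   0.569  -2.8368] F [-5.6907 -1.5645  7.0233] w 0.6367663185498708
tgt [0.4945 0.1921 0.0254] lin [0.0004 0.0005 0.0007] rot [-0.08 -0.05 -0.03] | 0.001 0.1
```

View pics/a3.png

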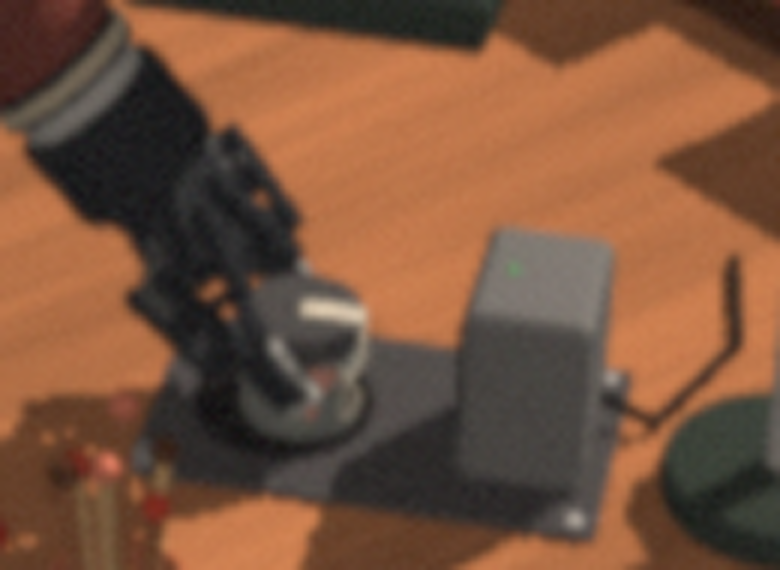

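Run:
```python
from mv import *
print("cup",onz("top",360,230,.085),"branch",onz("top",346,295,.01))
p,r,s=cur()
for d in([0,0,.012],[-.02,-.016,.04],[-.07,-.056,.09],[-.095,-.09,.13]): show(p+d,r)
```

```text
cup [ 0.5993 -0.0126  0.085 ] branch [ 0.4497 -0.0035  0.01  ]
tgt [0.4947 0.1917 0.0382] lin [-0.0077 -0.     -0.0092] rot [0. 0. 0.] | 0.012 0.0
tgt [0.4747 0.1757 0.0662] lin [-0.0061 -0.     -0.0471] rot [0. 0. 0.] | 0.047 0.0
tgt [0.4247 0.1357 0.1162] lin [ 0.0109 -0.0001 -0.1266] rot [0. 0. 0.] | 0.127 0.0
tgt [0.3997 0.1017 0.1562] lin [ 0.0165 -0.0111 -0.1834] rot [0. 0. 0.] | 0.184 0.0
```

apply_moves([
  {"linear": [-0.004,0,-0.005],"delta_rot": [0,0,0],"fingers": 255},
  {"linear": [-0.008,0,-0.01],"delta_rot": [0,0,0],"fingers": 255},
  {"linear": [-0.008,0,-0.025],"delta_rot": [0,0,0],"fingers": 255},
  {"linear": [-0.006,0,-0.047],"delta_rot": [0,0,0],"fingers": 255},
  {"linear": [0,0,-0.07],"delta_rot": [0,0,0],"fingers": 255},
  {"linear": [0.005,0,-0.1],"delta_rot": [0,0,0],"fingers": 255},
  {"linear": [0.011,0,-0.127],"delta_rot": [0,0,0],"fingers": 255},
  {"linear": [0.014,-0.005,-0.15],"delta_rot": [0,0,0],"fingers": 255},
])

```text
time: 4.35
tool_pos: [0.4123, 0.1207, 0.1312]
tool_rot: [0.321, -0.311, 0.887, 0.112]
contact_force: [1.4, -0.6, -0.8]
gripper_width: 0.644
```

Run:
```python
from mv import *
st()
Rt=lean(-25,40); g=[.427,-.281,.04]
show([.42,.0,.19],lean(10,40))
show([.43,-.12,.18],lean(-15,40))
show(tcp(g,Rt)+[-.0,0,.10],Rt)
for n in("scene",):
    im=eyes.grab_frame(n)[:,:,::-1]; cv2.imwrite(f'pics/{n}4.png',im)
crop('pics/scene4.png',240,150,160,120,5,'pics/a4.png')
```

```text
t 4.35 p [0.4123 0.1207 0.1312] z [ 0.5001  0.3992 -0.7684] y [-0.6248  0.7808 -0.001 ] q [-0.242  -0.9036  2.574   0.6102  1.0878 -2.6718] F [ 1.3601 -0.5913 -0.8079] w 0.6437114726199994
tgt [0.42 0.   0.19] lin [ 0.0158 -0.0991 -0.0896] rot [18.34 -0.19 22.03] | 0.135 28.7
tgt [ 0.43 -0.12  0.18] lin [ 0.0738 -0.1991 -0.1248] rot [34.38 -0.17 41.21] | 0.246 53.7
tgt [ 0.4381 -0.2862  0.1254] lin [ 0.1838 -0.3338 -0.1452] rot [40.8  -0.16 48.88] | 0.408 63.7
```

View pics/a4.png

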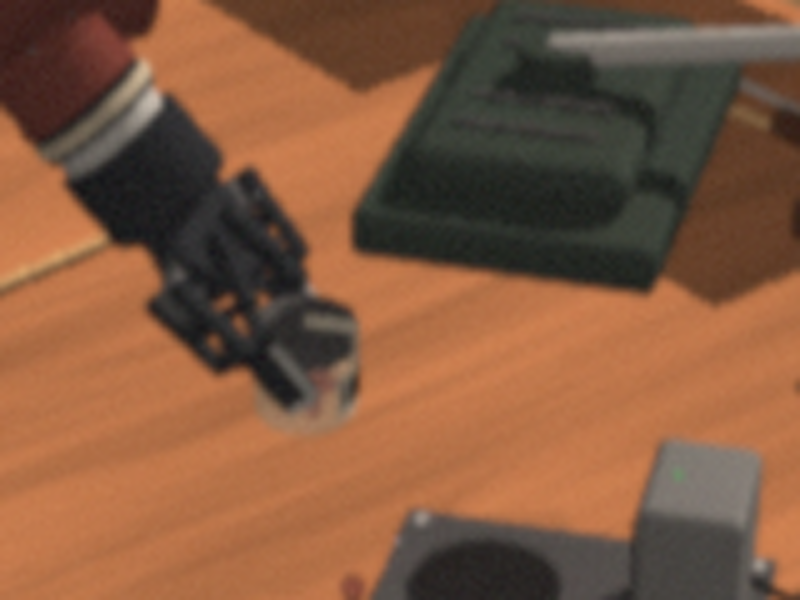

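The squat jar is held upright at zoomed (307,360), the mat at (480,590) is empty, and the lamp is untouched. j3 is near its limit, so I'll go outward on the way to the tray.

Run:
```python
from mv import *
show([.43,.06,.155],lean(28,40))
show([.45,.0,.17],lean(15,40))
show([.46,-.06,.17],lean(5,40))
show([.46,-.13,.165],lean(-6,40))
```

```text
tgt [0.43  0.06  0.155] lin [ 0.0056 -0.0564 -0.0306] rot [6.48 0.03 8.31] | 0.064 10.5
tgt [0.45 0.   0.17] lin [ 0.0129 -0.1159 -0.0558] rot [14.84  0.08 18.26] | 0.129 23.5
tgt [ 0.46 -0.06  0.17] lin [ 0.0358 -0.169  -0.0745] rot [21.28  0.11 25.92] | 0.188 33.5
tgt [ 0.46  -0.13   0.165] lin [ 0.0726 -0.2238 -0.0984] rot [28.35  0.15 34.34] | 0.255 44.5
```

apply_moves([
  {"linear": [0.003,-0.028,-0.015],"delta_rot": [3.2,0,4.1],"fingers": 255},
  {"linear": [0.006,-0.056,-0.031],"delta_rot": [6.5,0,8.3],"fingers": 255},
  {"linear": [0.009,-0.086,-0.043],"delta_rot": [10.7,0,13.3],"fingers": 255},
  {"linear": [0.013,-0.116,-0.056],"delta_rot": [14.8,0,18.3],"fingers": 255},
  {"linear": [0.024,-0.142,-0.065],"delta_rot": [18,0,22],"fingers": 255},
  {"linear": [0.036,-0.169,-0.075],"delta_rot": [21.3,0,25.9],"fingers": 255},
  {"linear": [0.054,-0.196,-0.086],"delta_rot": [24.8,0,30.1],"fingers": 255},
  {"linear": [0.073,-0.224,-0.098],"delta_rot": [28.3,0,34.3],"fingers": 255},
])

```text
time: 5.2
tool_pos: [0.4603, -0.1291, 0.159]
tool_rot: [0.339, 0.05, 0.939, -0.016]
contact_force: [0.3, 0.1, -1.8]
gripper_width: 0.639
```

Run:
```python
from mv import *
st()
Rt=lean(-25,40); g=[.427,-.281,.04]
show(tcp(g,Rt)+[-.0,0,.08],Rt)
```

```text
t 5.2 p [ 0.4603 -0.1291  0.159 ] z [ 0.6358 -0.0644 -0.7692] y [0.1053 0.9944 0.0038] q [-0.6214 -0.7799  2.4693  0.4272  0.8743 -2.2642] F [ 0.3489  0.1423 -1.8363] w 0.638968277369394
tgt [ 0.4381 -0.2862  0.1054] lin [ 0.0381 -0.1587  0.0372] rot [12.31 -0.31 14.41] | 0.167 19.0
```

apply_moves([
  {"linear": [0.005,-0.02,0.003],"delta_rot": [1.5,0,1.8],"fingers": 255},
  {"linear": [0.01,-0.045,0.006],"delta_rot": [3.5,0,4.1],"fingers": 255},
  {"linear": [0.016,-0.07,0.01],"delta_rot": [5.5,0,6.4],"fingers": 255},
  {"linear": [0.023,-0.1,0.016],"delta_rot": [7.7,0,9],"fingers": 255},
  {"linear": [0.031,-0.13,0.026],"delta_rot": [10,0,11.8],"fingers": 255},
  {"linear": [0.036,-0.15,0.034],"delta_rot": [11.6,-0.2,13.6],"fingers": 255},
  {"linear": [0.038,-0.159,0.037],"delta_rot": [12.3,-0.3,14.4],"fingers": 255},
  {"linear": [0.038,-0.159,0.037],"delta_rot": [12.3,-0.3,14.4],"fingers": 255},
])

```text
time: 6.0
tool_pos: [0.4385, -0.2853, 0.1049]
tool_rot: [0.333, 0.202, 0.918, -0.073]
contact_force: [0.2, 0.5, -1.0]
gripper_width: 0.638
```

Run:
```python
from mv import *
st()
Rt=lean(-25,40); g=[.427,-.281,.04]
for d in(.02,.006,0,-.002): show(tcp(g,Rt)+[-.0,0,d],Rt)
for n in("scene","top"):
    im=eyes.grab_frame(n)[:,:,::-1]; cv2.imwrite(f'pics/{n}5.png',im)
crop('pics/scene5.png',100,230,160,120,5,'pics/a5.png');crop('pics/top5.png',385,240,150,110,5,'pics/b5.png')
```

```text
t 6.0 p [ 0.4385 -0.2853  0.1049] z [ 0.5824 -0.268  -0.7674] y [0.4195 0.9077 0.0013] q [-0.8675 -0.5012  2.41    0.4715  0.6389 -2.3008] F [ 0.1635  0.487  -1.0371] w 0.6380700414273869
tgt [ 0.4381 -0.2862  0.0454] lin [ 0.0382 -0.001   0.0456] rot [ 0.18 -0.12  0.1 ] | 0.059 0.2
tgt [ 0.4381 -0.2862  0.0314] lin [ 0.0471 -0.001   0.0564] rot [ 0.18 -0.12  0.1 ] | 0.073 0.2
tgt [ 0.4381 -0.2862  0.0254] lin [ 0.051 -0.001  0.061] rot [ 0.18 -0.12  0.1 ] | 0.079 0.2
tgt [ 0.4381 -0.2862  0.0234] lin [ 0.0523 -0.001   0.0625] rot [ 0.18 -0.12  0.1 ] | 0.081 0.2
```

View pics/a5.png

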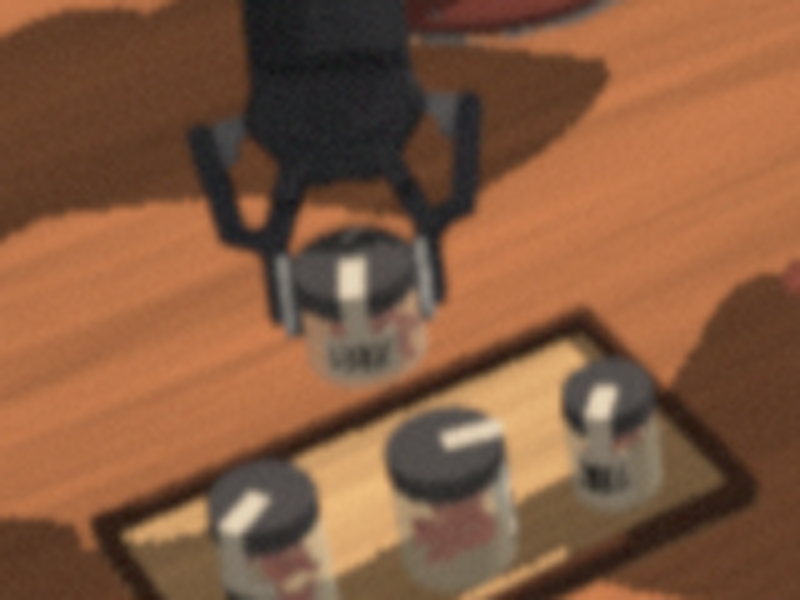

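View pics/b5.png

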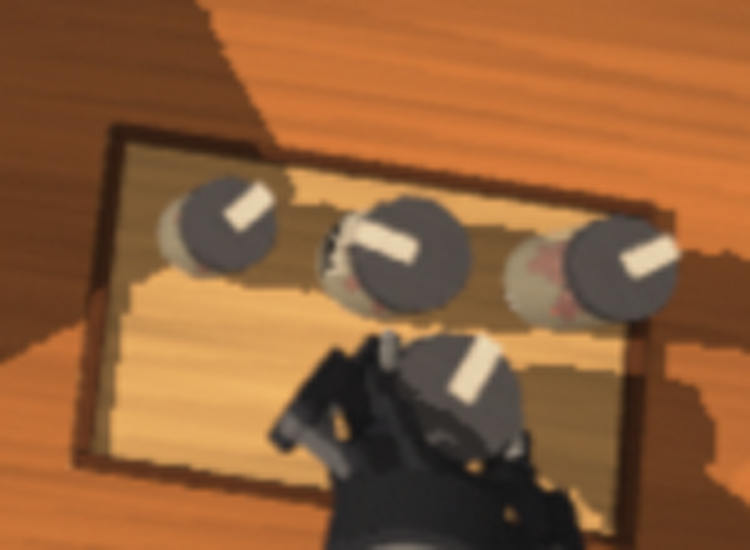

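Run:
```python
from mv import *
print(onz("top",385+459/5,240+393/5,.105-.0192+.056),onz("scene",100+352/5,230+268/5,.142))
```

```text
[ 0.4289 -0.2818  0.1418] [ 0.4358 -0.2837  0.142 ]
```

The held jar's lid is at zoomed (459,393) in the top view, which works out to about (0.430,−0.282) in the world. That is over the empty near half of the tray and clear of the stout jar. Lowering.

apply_moves([
  {"linear": [0.012,-0.002,0.01],"delta_rot": [0,0,0],"fingers": 255},
  {"linear": [0.022,-0.002,0.022],"delta_rot": [0,0,0],"fingers": 255},
  {"linear": [0.032,-0.002,0.034],"delta_rot": [0.2,0,0],"fingers": 255},
  {"linear": [0.039,-0.002,0.042],"delta_rot": [0.2,0,0],"fingers": 255},
  {"linear": [0.044,-0.002,0.049],"delta_rot": [0.2,0,0],"fingers": 255},
  {"linear": [0.048,-0.002,0.053],"delta_rot": [0.2,0,0],"fingers": 255},
  {"linear": [0.05,-0.002,0.056],"delta_rot": [0.2,0,0],"fingers": 255},
  {"linear": [0.05,-0.002,0.056],"delta_rot": [0.2,0,0],"fingers": 255},
])

```text
time: 6.9
tool_pos: [0.4361, -0.2862, 0.0309]
tool_rot: [0.334, 0.202, 0.918, -0.075]
contact_force: [0.2, -0.4, -1.6]
gripper_width: 0.643
```

Run:
```python
from mv import *
st()
p,r,s=cur();show(p+[0,0,-.001],r)
```

```text
t 6.9 p [ 0.4361 -0.2862  0.0309] z [ 0.5824 -0.2721 -0.766 ] y [ 0.4209  0.9071 -0.0022] q [-0.8723 -0.3246  2.4385  0.6527  0.4626 -2.5164] F [ 0.1988 -0.351  -1.5899] w 0.643449874804174
tgt [ 0.4361 -0.2862  0.0299] lin [0.0006 0.     0.0008] rot [0. 0. 0.] | 0.001 0.0
```

apply_moves([
  {"linear": [0.0006,0,0.0008],"delta_rot": [0,0,0],"fingers": 255},
  {"linear": [0.0013,0,0.0015],"delta_rot": [0,0,0],"fingers": 255},
  {"linear": [0.0019,0,0.0023],"delta_rot": [0,0,0],"fingers": 255},
  {"linear": [0.0024,0,0.0029],"delta_rot": [0,0,0],"fingers": 255},
  {"linear": [0.0029,0,0.0034],"delta_rot": [0,0,0],"fingers": 255},
  {"linear": [0.0032,0,0.0038],"delta_rot": [0,0,0],"fingers": 255},
  {"linear": [0.0032,0,0.0038],"delta_rot": [0,0,0],"fingers": 255},
  {"linear": [0.0032,0,0.0038],"delta_rot": [0,0,0],"fingers": 255},
])

```text
time: 7.7
tool_pos: [0.436, -0.2864, 0.0261]
tool_rot: [0.334, 0.202, 0.918, -0.075]
contact_force: [0.1, 0.2, -1.5]
gripper_width: 0.636
```

apply_moves([
  {"linear": [0.0003,0,0.0004],"delta_rot": [0,0,0],"fingers": 255},
  {"linear": [0.0006,0,0.0007],"delta_rot": [0,0,0],"fingers": 255},
  {"linear": [0.0008,0,0.001],"delta_rot": [0,0,0],"fingers": 255},
  {"linear": [0.001,0,0.0012],"delta_rot": [0,0,0],"fingers": 255},
  {"linear": [0.001,0,0.0012],"delta_rot": [0,0,0],"fingers": 255},
  {"linear": [0.001,0,0.0012],"delta_rot": [0,0,0],"fingers": 255},
  {"linear": [0.001,0,0.0012],"delta_rot": [0,0,0],"fingers": 255},
  {"linear": [0.001,0,0.0012],"delta_rot": [0,0,0],"fingers": 255},
])

```text
time: 8.5
tool_pos: [0.4365, -0.2868, 0.0252]
tool_rot: [0.334, 0.202, 0.917, -0.075]
contact_force: [-1.3, 3.3, 5.4]
gripper_width: 0.64
```

Contact felt (about 5 N up). Releasing gently, then backing straight out along the tool axis.

apply_moves([
  {"linear": [0,0,0],"delta_rot": [0,0,0],"fingers": 70},
  {"linear": [0,0,0],"delta_rot": [0,0,0],"fingers": 50},
  {"linear": [0,0,0],"delta_rot": [0,0,0],"fingers": 20},
  {"linear": [0,0,0],"delta_rot": [0,0,0],"fingers": 0},
  {"linear": [0,0,0],"delta_rot": [0,0,0],"fingers": 0},
  {"linear": [0,0,-0.01],"delta_rot": [0,0,0],"fingers": 0},
  {"linear": [0,0,-0.03],"delta_rot": [0,0,0],"fingers": 0},
  {"linear": [0,0,-0.055],"delta_rot": [0,0,0],"fingers": 0},
])

```text
time: 9.3
tool_pos: [0.4033, -0.2706, 0.0659]
tool_rot: [0.333, 0.202, 0.918, -0.074]
contact_force: [-0.2, -0.2, 1.2]
gripper_width: 0.996
```

Run:
```python
from mv import *
st()
for n in("scene","top"):
    im=eyes.grab_frame(n)[:,:,::-1]; cv2.imwrite(f'pics/{n}6.png',im)
crop('pics/scene6.png',100,250,160,120,5,'pics/a6.png');crop('pics/top6.png',385,240,150,110,5,'pics/b6.png')
```

```text
t 9.3 p [ 0.4033 -0.2706  0.0659] z [ 0.5808 -0.2706 -0.7677] y [ 0.4208  0.9071 -0.0013] q [-0.9221 -0.5654  2.5209  0.5404  0.6211 -2.4122] F [-0.1623 -0.2101  1.1602] w 0.9956495415766293
```

View pics/a6.png

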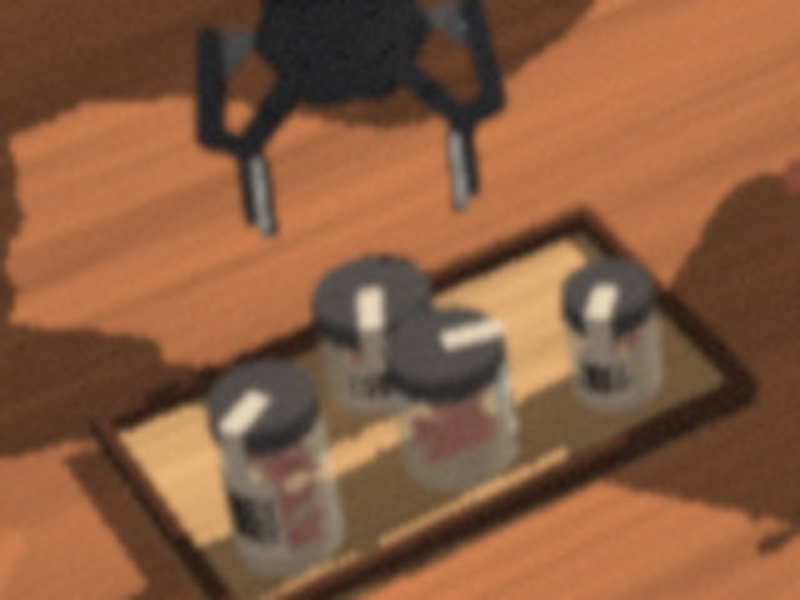

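View pics/b6.png

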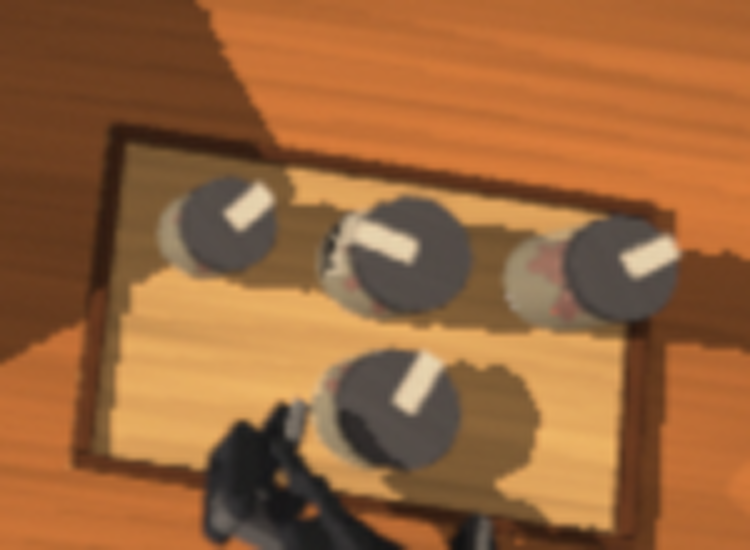

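The squat jar stands upright in the near half of the tray at zoomed (400,410) top, and the others are undisturbed. Next I'll lift the gripper and turn it half round, so that j6 has room for the tall jar's grasp.

Run:
```python
from mv import *
p,r,s=cur()
show(p+[0,0,.1],r);show(p+[0.02,0.02,.2],r);show(p+[0.06,.02,.22],r)
S=cv2.imread('pics/scene6.png');T=cv2.imread('pics/top6.png')
from lid import lid,white
print(lid("top",T,509,293.5,.096,.024),lid("scene",S,152,330,.096,.024))
print(lid("top",T,465,322,.062,.028),lid("top",T,467,291,.076,.027))
for n,im,u,v,h in(("scene",S,149,332,.096),("top",T,515,291,.096)):
    W=white(n,im,u,v,6,h);mm,e,_=cv2.PCACompute2(W,None);print(n,len(W),mm,np.degrees(np.arctan2(e[0][1],e[0][0])))
```

```text
tgt [ 0.4046 -0.2729  0.1704] lin [-0.0648 -0.0006 -0.0761] rot [0. 0. 0.] | 0.1 0.0
tgt [ 0.4246 -0.2529  0.2704] lin [-0.1372  0.0253 -0.1461] rot [0. 0. 0.] | 0.202 0.0
tgt [ 0.4646 -0.2529  0.2904] lin [-0.1778  0.042  -0.1379] rot [0. 0. 0.] | 0.229 0.0
(array([ 0.4996, -0.3646]), np.float64(0.0007357048952330549), array([ 0.4995, -0.3642,  0.0243])) (array([ 0.4998, -0.3673]), np.float64(0.0004828475156906199), array([ 0.499 , -0.3671,  0.0233]))
(array([ 0.4237, -0.2801]), np.float64(0.0008901164527869795), array([ 0.4242, -0.2819,  0.0264])) (array([ 0.4945, -0.2764]), np.float64(0.0006889699683987213), array([ 0.4953, -0.278 ,  0.0256]))
scene 47 [[ 0.5077 -0.3786]] 126.31685061146759
top 55 [[ 0.5071 -0.3773]] 121.25808845781688
```

apply_moves([
  {"linear": [-0.032,0,-0.038],"delta_rot": [0,0,0],"fingers": 0},
  {"linear": [-0.065,0,-0.076],"delta_rot": [0,0,0],"fingers": 0},
  {"linear": [-0.1,0.01,-0.11],"delta_rot": [0,0,8],"fingers": 0},
  {"linear": [-0.137,0.025,-0.14],"delta_rot": [0,0,16],"fingers": 0},
  {"linear": [-0.16,0.035,-0.14],"delta_rot": [0,0,24],"fingers": 0},
  {"linear": [-0.178,0.042,-0.138],"delta_rot": [0,0,32],"fingers": 0},
  {"linear": [-0.178,0.042,-0.138],"delta_rot": [0,0,40],"fingers": 0},
  {"linear": [-0.178,0.042,-0.138],"delta_rot": [0,0,48],"fingers": 0},
])

```text
time: 10.2
tool_pos: [0.4664, -0.2527, 0.2858]
tool_rot: [0.335, 0.56, 0.755, 0.069]
contact_force: [1.3, 0.3, 0.2]
gripper_width: 1.002
```

apply_moves([
  {"linear": [0,0,0],"delta_rot": [0,0,8],"fingers": 0},
  {"linear": [0,0,0],"delta_rot": [0,0,16],"fingers": 0},
  {"linear": [0,0,0],"delta_rot": [0,0,24],"fingers": 0},
  {"linear": [0,0,0],"delta_rot": [0,0,32],"fingers": 0},
  {"linear": [0,0,0],"delta_rot": [0,0,40],"fingers": 0},
  {"linear": [0,0,0],"delta_rot": [0,0,48],"fingers": 0},
  {"linear": [0,0,0],"delta_rot": [0,0,56],"fingers": 0},
  {"linear": [0,0,0],"delta_rot": [0,0,64],"fingers": 0},
])

```text
time: 11.0
tool_pos: [0.4658, -0.2529, 0.285]
tool_rot: [0.247, 0.875, 0.343, 0.235]
contact_force: [0.1, -1.2, -0.0]
gripper_width: 1.003
```

Run:
```python
from mv import *
st(); R4=lean(-45,38,-1); g=[.4995,-.366,.066]
for b in(.13,.1,0): show(tcp(g,R4,b),R4)
```

```text
t 11.0 p [ 0.4658 -0.2529  0.285 ] z [ 0.5817 -0.2706 -0.7671] y [ 0.4845 -0.6422  0.594 ] q [-0.7419 -0.6866  2.2127  0.2393  0.956   0.0095] F [ 0.1192 -1.1995 -0.0445] w 1.003243168500612
tgt [ 0.4512 -0.3177  0.1535] lin [-0.0879 -0.0436  0.1099] rot [-10.26  -9.38  83.09] | 0.147 84.2
tgt [ 0.4642 -0.3307  0.1298] lin [-0.0945 -0.0429  0.1392] rot [-10.26  -9.38  83.09] | 0.174 84.2
tgt [ 0.5078 -0.3743  0.051 ] lin [-0.1164 -0.0407  0.2368] rot [-10.26  -9.38  83.09] | 0.267 84.2
```

apply_moves([
  {"linear": [-0.01,-0.005,0],"delta_rot": [-1,-0.9,8],"fingers": 0},
  {"linear": [-0.02,-0.01,0],"delta_rot": [-2,-1.8,16.2],"fingers": 0},
  {"linear": [-0.03,-0.015,0.005],"delta_rot": [-3,-2.8,24.6],"fingers": 0},
  {"linear": [-0.04,-0.02,0.01],"delta_rot": [-4.1,-3.7,33],"fingers": 0},
  {"linear": [-0.05,-0.025,0.02],"delta_rot": [-5.1,-4.7,41.4],"fingers": 0},
  {"linear": [-0.06,-0.03,0.03],"delta_rot": [-6.2,-5.6,49.8],"fingers": 0},
  {"linear": [-0.07,-0.035,0.04],"delta_rot": [-7.2,-6.6,58.2],"fingers": 0},
  {"linear": [-0.08,-0.04,0.05],"delta_rot": [-8.2,-7.5,66.6],"fingers": 0},
])

```text
time: 11.8
tool_pos: [0.423, -0.2986, 0.2033]
tool_rot: [0.157, 0.913, -0.225, 0.301]
contact_force: [0.5, 0.3, 0.3]
gripper_width: 1.006
```

Run:
```python
from mv import *
st(); R4=lean(-45,38,-1); g=[.4995,-.366,.066]
for b in(.13,.1,0): show(tcp(g,R4,b),R4)
```

```text
t 11.8 p [ 0.423  -0.2986  0.2033] z [ 0.4783 -0.4222 -0.7701] y [-0.5062 -0.8491  0.1511] q [-0.7774 -0.6708  2.3373  0.0489  0.7846  1.2553] F [0.4693 0.3161 0.3246] w 1.0060815661312292
tgt [ 0.4512 -0.3177  0.1535] lin [-0.0046 -0.0056  0.0599] rot [-2.03 -1.9  16.48] | 0.06 16.7
tgt [ 0.4642 -0.3307  0.1298] lin [-0.0057 -0.0047  0.0898] rot [-2.03 -1.9  16.48] | 0.09 16.7
tgt [ 0.5078 -0.3743  0.051 ] lin [-0.0095 -0.0017  0.1897] rot [-2.03 -1.9  16.48] | 0.19 16.7
```

apply_moves([
  {"linear": [0,-0.003,0.01],"delta_rot": [-1,-0.9,8],"fingers": 0},
  {"linear": [-0.002,-0.005,0.025],"delta_rot": [-2,-1.9,16.5],"fingers": 0},
  {"linear": [-0.005,-0.005,0.045],"delta_rot": [-2,-1.9,16.5],"fingers": 0},
  {"linear": [-0.005,-0.005,0.06],"delta_rot": [-2,-1.9,16.5],"fingers": 0},
  {"linear": [-0.005,-0.005,0.075],"delta_rot": [-2,-1.9,16.5],"fingers": 0},
  {"linear": [-0.006,-0.005,0.09],"delta_rot": [-2,-1.9,16.5],"fingers": 0},
  {"linear": [-0.006,-0.005,0.09],"delta_rot": [-2,-1.9,16.5],"fingers": 0},
  {"linear": [-0.006,-0.005,0.09],"delta_rot": [-2,-1.9,16.5],"fingers": 0},
])

```text
time: 12.6
tool_pos: [0.4639, -0.3302, 0.1302]
tool_rot: [0.125, 0.875, -0.359, 0.3]
contact_force: [0.1, -0.9, 0.5]
gripper_width: 0.999
```

Run:
```python
from mv import *
st(); R4=lean(-45,38,-1); g=[.4995,-.366,.066]
for b in(.03,0): show(tcp(g,R4,b),R4)
for n in("scene","top"):
    im=eyes.grab_frame(n)[:,:,::-1]; cv2.imwrite(f'pics/{n}7.png',im)
crop('pics/scene7.png',100,250,160,120,5,'pics/a7.png');crop('pics/top7.png',385,240,150,110,5,'pics/b7.png')
```

```text
t 12.6 p [ 0.4639 -0.3302  0.1302] z [ 0.4356 -0.4349 -0.7881] y [-0.7039 -0.7103  0.0028] q [-0.7339 -0.3686  2.264  -0.0565  0.5844  1.6533] F [ 0.0621 -0.9338  0.5066] w 0.9993159515464601
tgt [ 0.4947 -0.3612  0.0747] lin [0.0002 0.0002 0.0707] rot [-0.03  0.01  0.3 ] | 0.071 0.3
tgt [ 0.5078 -0.3743  0.051 ] lin [0.0002 0.0002 0.1007] rot [-0.03  0.01  0.3 ] | 0.101 0.3
```

View pics/a7.png

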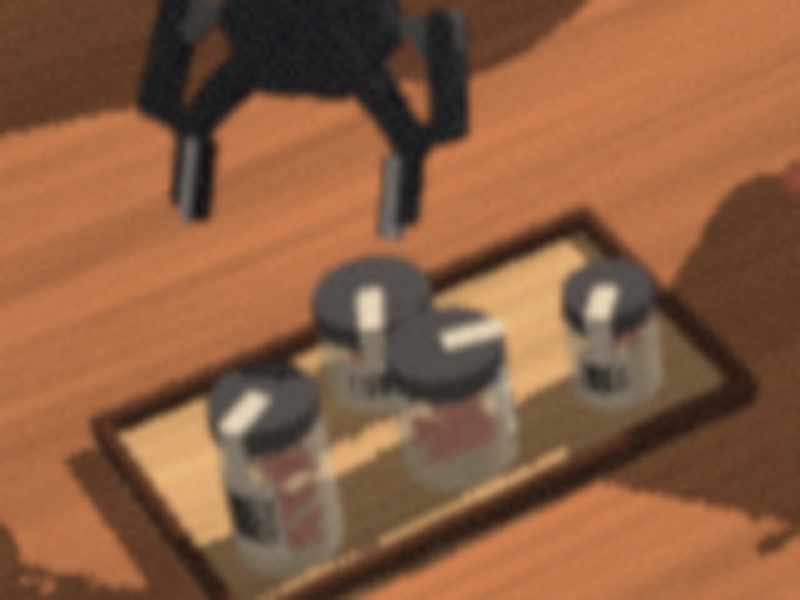

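View pics/b7.png

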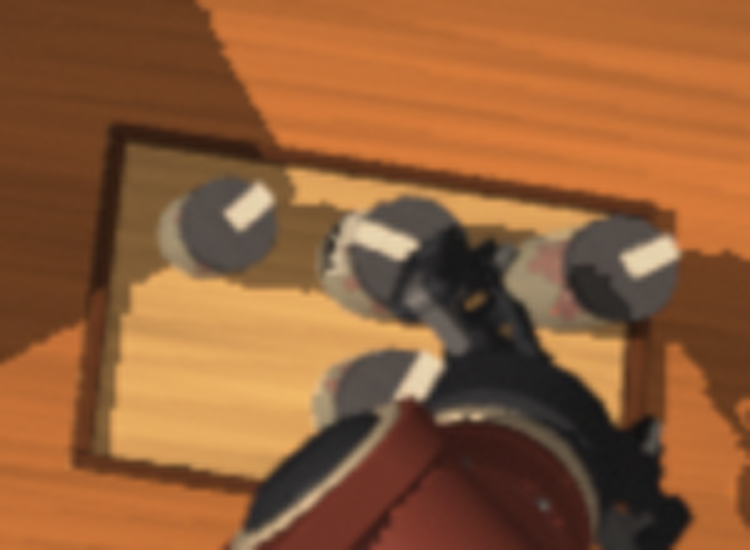

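The path is clear: the jaws bracket the tall lid (zoomed scene, pads at (190,215) and (390,230), lid at (262,395)). Moving in and closing.

apply_moves([
  {"linear": [0,0,0.02],"delta_rot": [0,0,0.3],"fingers": 0},
  {"linear": [0,0,0.04],"delta_rot": [0,0,0.3],"fingers": 0},
  {"linear": [0,0,0.06],"delta_rot": [0,0,0.3],"fingers": 0},
  {"linear": [0,0,0.075],"delta_rot": [0,0,0.3],"fingers": 0},
  {"linear": [0,0,0.085],"delta_rot": [0,0,0.3],"fingers": 0},
  {"linear": [0,0,0.093],"delta_rot": [0,0,0.3],"fingers": 0},
  {"linear": [0,0,0.1],"delta_rot": [0,0,0.3],"fingers": 0},
  {"linear": [0,0,0.1],"delta_rot": [0,0,0.3],"fingers": 0},
])

```text
time: 13.5
tool_pos: [0.5077, -0.3743, 0.0528]
tool_rot: [0.125, 0.873, -0.362, 0.302]
contact_force: [0.2, 0.7, -0.3]
gripper_width: 1.004
```

Run:
```python
from mv import *
st()
for n in("scene","top"):
    im=eyes.grab_frame(n)[:,:,::-1]; cv2.imwrite(f'pics/{n}8.png',im)
crop('pics/scene8.png',100,250,160,120,5,'pics/a8.png');crop('pics/top8.png',435,240,100,80,7,'pics/b8.png')
```

```text
t 13.5 p [ 0.5077 -0.3743  0.0528] z [ 0.4366 -0.4364 -0.7867] y [-0.7072 -0.707  -0.0003] q [-0.7411 -0.0534  2.1546 -0.0741  0.3765  1.6749] F [ 0.1934  0.7177 -0.2954] w 1.0040048199401639
```

View pics/a8.png

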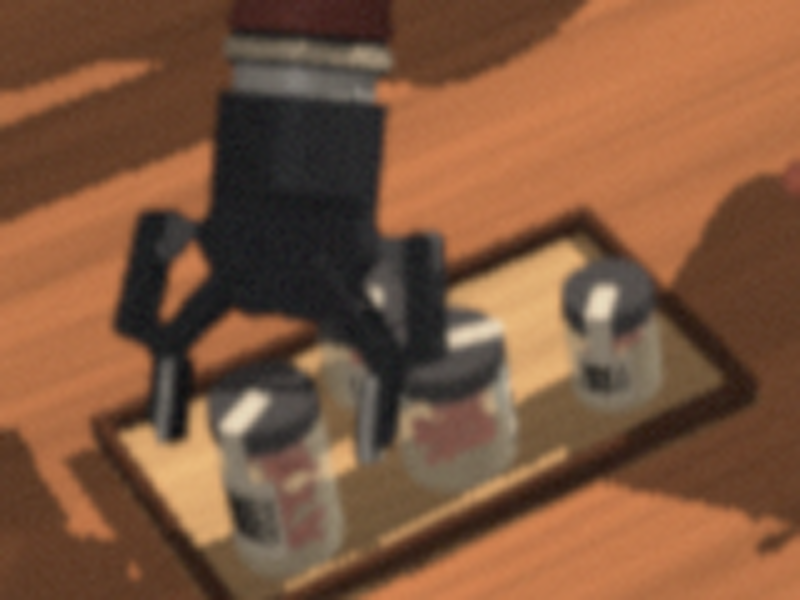

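View pics/b8.png

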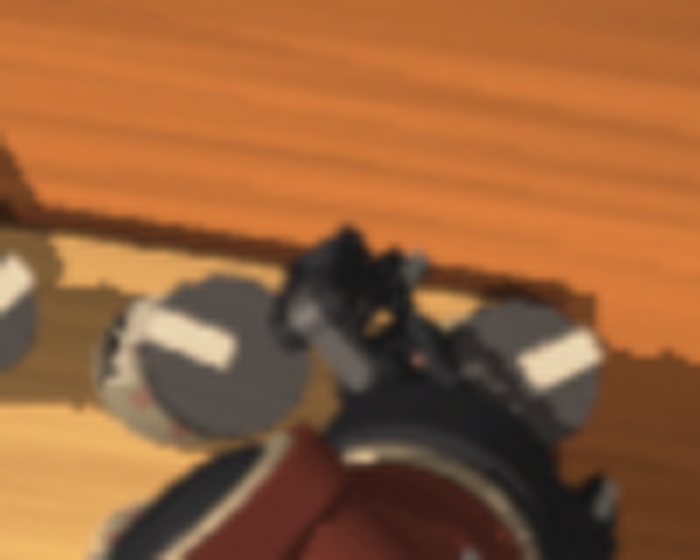

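apply_moves([
  {"linear": [0,0,0.001],"delta_rot": [0,0,0],"fingers": 40},
  {"linear": [0,0,0.001],"delta_rot": [0,0,0],"fingers": 70},
  {"linear": [0,0,0.001],"delta_rot": [0,0,0],"fingers": 90},
  {"linear": [0,0,0.001],"delta_rot": [0,0,0],"fingers": 110},
  {"linear": [0,0,0.001],"delta_rot": [0,0,0],"fingers": 255},
  {"linear": [0,0,0.001],"delta_rot": [0,0,0],"fingers": 255},
  {"linear": [0,0,0.001],"delta_rot": [0,0,0],"fingers": 255},
  {"linear": [0,0,0.001],"delta_rot": [0,0,0],"fingers": 255},
])

```text
time: 14.4
tool_pos: [0.5085, -0.3749, 0.0529]
tool_rot: [0.125, 0.873, -0.362, 0.302]
contact_force: [0.3, 2.0, 4.0]
gripper_width: 0.553
```

Run:
```python
from mv import *
st();p,r,s=cur()
for n in("scene","top"):
    im=eyes.grab_frame(n)[:,:,::-1]; cv2.imwrite(f'pics/{n}9.png',im)
crop('pics/scene9.png',120,290,80,85,7,'pics/a9.png')
T=cv2.imread('pics/top9.png');T=T
crop('pics/top9.png',480,270,60,50,12,'pics/b9.png')
for d in(.012,.06,.15):show(p+[0,0,d],r)
```

```text
t 14.4 p [ 0.5085 -0.3749  0.0529] z [ 0.4376 -0.4371 -0.7858] y [-0.7071 -0.7071 -0.0005] q [-0.7409 -0.0514  2.1531 -0.0743  0.3745  1.6752] F [0.3361 1.9658 3.952 ] w 0.5529131338096656
tgt [ 0.5085 -0.3749  0.0649] lin [ 0.0074 -0.     -0.0094] rot [ 0. -0.  0.] | 0.012 0.0
tgt [ 0.5085 -0.3749  0.1129] lin [ 0.0371 -0.0001 -0.0472] rot [ 0. -0.  0.] | 0.06 0.0
tgt [ 0.5085 -0.3749  0.2029] lin [ 0.0928 -0.0001 -0.1179] rot [ 0. -0.  0.] | 0.15 0.0
```

View pics/a9.png

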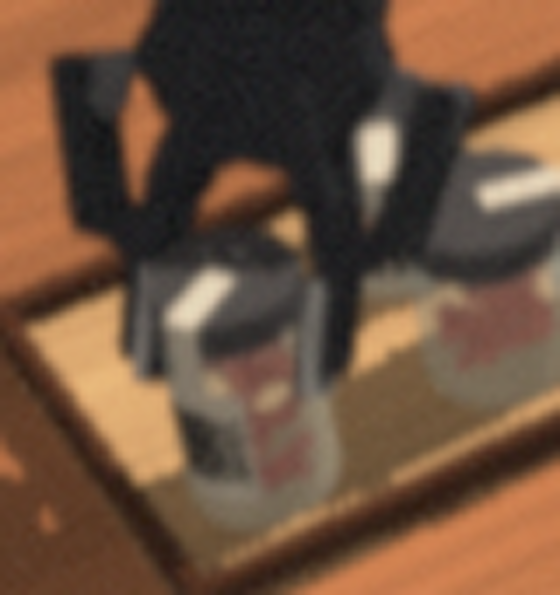

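View pics/b9.png

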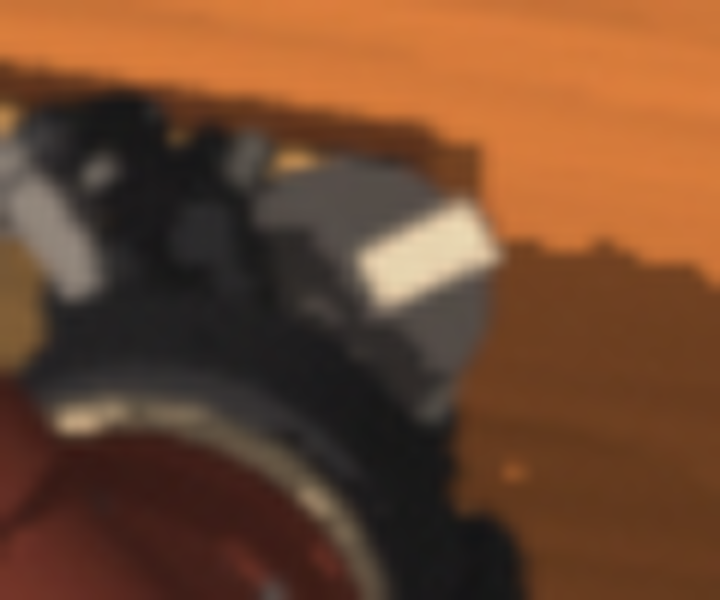

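The tall jar is gripped upright; its strip runs from (368,285) to (483,228) in the zoomed top view. I'll measure its azimuth from that and plan the carry.

Run:
```python
from mv import *
f=lambda u,v:onz("top",(u+.5)/12+480-.5,(v+.5)/12+270-.5,.096)
a,b=f(368,285),f(483,228);print(a,b,np.degrees(np.arctan2(*(b-a)[1::-1])))
for (e1,e2) in (((356,262),(468,205)),((380,310),(500,253))):
    d=f(*e2)-f(*e1);print(np.degrees(np.arctan2(d[1],d[0])))
g=lambda u,v:onz("scene",(u+.5)/7+120-.5,(v+.5)/7+290-.5,.096)
for e1,e2 in(((208,272),(166,320)),((238,280),(193,328))):
    d=g(*e2)-g(*e1);print("scene",np.degrees(np.arctan2(d[1],d[0])))
```

```text
[ 0.5    -0.3682  0.096 ] [ 0.514  -0.3892  0.096 ] -56.34967559261399
-55.759522886807126
-57.26738299821724
scene -57.37288130272483
scene -59.86338835368828
```

Run:
```python
from mv import *
p,r,s=cur()
for P,f in(([.5085,-.3749,.065],-45),([.508,-.374,.09],-45),([.507,-.37,.12],-45),([.505,-.355,.15],-45),([.50,-.33,.175],-42),([.493,-.30,.19],-37),([.485,-.265,.195],-31),([.475,-.23,.195],-25)): show(P,lean(f,38,-1))
```

```text
tgt [ 0.5085 -0.3749  0.065 ] lin [ 0.0075 -0.     -0.0095] rot [-0.02 -0.2  -0.02] | 0.012 0.2
tgt [ 0.508 -0.374  0.09 ] lin [ 0.0222 -0.0003 -0.0298] rot [-0.02 -0.2  -0.02] | 0.037 0.2
tgt [ 0.507 -0.37   0.12 ] lin [ 0.038  -0.0025 -0.0556] rot [-0.02 -0.2  -0.02] | 0.067 0.2
tgt [ 0.505 -0.355  0.15 ] lin [ 0.0471 -0.0117 -0.0866] rot [-0.02 -0.2  -0.02] | 0.099 0.2
tgt [ 0.5   -0.33   0.175] lin [ 0.0458 -0.0258 -0.1193] rot [ 1.83 -0.21 -2.38] | 0.13 3.0
tgt [ 0.493 -0.3    0.19 ] lin [ 0.0346 -0.0421 -0.1473] rot [ 4.92 -0.21 -6.31] | 0.157 8.0
tgt [ 0.485 -0.265  0.195] lin [ 0.0138 -0.0612 -0.17  ] rot [  8.62  -0.21 -11.03] | 0.181 14.0
tgt [ 0.475 -0.23   0.195] lin [-0.0113 -0.0788 -0.1897] rot [ 12.32  -0.21 -15.75] | 0.206 20.0
```

apply_moves([
  {"linear": [0.005,0,-0.006],"delta_rot": [0,0,0],"fingers": 255},
  {"linear": [0.016,0,-0.021],"delta_rot": [0,0,0],"fingers": 255},
  {"linear": [0.034,-0.002,-0.048],"delta_rot": [0,0,0],"fingers": 255},
  {"linear": [0.047,-0.012,-0.087],"delta_rot": [0,0,0],"fingers": 255},
  {"linear": [0.046,-0.026,-0.119],"delta_rot": [1.8,0,-2.4],"fingers": 255},
  {"linear": [0.035,-0.042,-0.147],"delta_rot": [4.9,0,-6.3],"fingers": 255},
  {"linear": [0.014,-0.061,-0.17],"delta_rot": [8.6,0,-11],"fingers": 255},
  {"linear": [-0.011,-0.079,-0.19],"delta_rot": [12.3,0,-15.8],"fingers": 255},
])

```text
time: 15.3
tool_pos: [0.4742, -0.2283, 0.195]
tool_rot: [0.07, 0.923, -0.202, 0.319]
contact_force: [-0.9, -0.0, -2.9]
gripper_width: 0.545
```

Run:
```python
from mv import *
st()
for P,f in(([.470,-.20,.195],-20),([.465,-.17,.19],-14),([.462,-.135,.185],-7),([.46,-.10,.18],0),([.457,-.065,.17],7),([.454,-.03,.16],14),([.45,0.0,.15],20),([.448,.025,.14],26)): show(P,lean(f,38,-1))
```

```text
t 15.3 p [ 0.4742 -0.2283  0.195 ] z [ 0.5598 -0.2588 -0.7872] y [-0.418  -0.9084  0.0013] q [-0.6675 -0.6189  2.3135  0.2     0.8059  1.2433] F [-0.8678 -0.0227 -2.9037] w 0.5454702222588901
tgt [ 0.47  -0.2    0.195] lin [-0.0123 -0.0239 -0.0096] rot [ 2.96 -0.08 -3.66] | 0.029 4.7
tgt [ 0.465 -0.17   0.19 ] lin [-0.0288 -0.0491 -0.0163] rot [ 6.66 -0.07 -8.39] | 0.059 10.7
tgt [ 0.462 -0.135  0.185] lin [-0.0455 -0.0796 -0.0231] rot [ 10.97  -0.07 -13.9 ] | 0.095 17.7
tgt [ 0.46 -0.1   0.18] lin [-0.0615 -0.1106 -0.0293] rot [ 15.29  -0.06 -19.42] | 0.13 24.7
tgt [ 0.457 -0.065  0.17 ] lin [-0.0813 -0.1412 -0.0322] rot [ 19.6   -0.06 -24.93] | 0.166 31.7
tgt [ 0.454 -0.03   0.16 ] lin [-0.1011 -0.1717 -0.035 ] rot [ 23.91  -0.05 -30.44] | 0.202 38.7
tgt [0.45 0.   0.15] lin [-0.12   -0.1973 -0.0372] rot [ 27.61  -0.04 -35.17] | 0.234 44.7
tgt [0.448 0.025 0.14 ] lin [-0.1358 -0.2192 -0.0369] rot [ 31.3   -0.04 -39.9 ] | 0.26 50.7
```

apply_moves([
  {"linear": [-0.012,-0.024,-0.01],"delta_rot": [3,0,-3.7],"fingers": 255},
  {"linear": [-0.029,-0.049,-0.016],"delta_rot": [6.7,0,-8.4],"fingers": 255},
  {"linear": [-0.046,-0.08,-0.023],"delta_rot": [11,0,-13.9],"fingers": 255},
  {"linear": [-0.062,-0.111,-0.029],"delta_rot": [15.3,0,-19.4],"fingers": 255},
  {"linear": [-0.081,-0.141,-0.032],"delta_rot": [19.6,0,-24.9],"fingers": 255},
  {"linear": [-0.101,-0.172,-0.035],"delta_rot": [23.9,0,-30.4],"fingers": 255},
  {"linear": [-0.12,-0.197,-0.037],"delta_rot": [27.6,0,-35.2],"fingers": 255},
  {"linear": [-0.136,-0.219,-0.037],"delta_rot": [31.3,0,-39.9],"fingers": 255},
])

```text
time: 16.1
tool_pos: [0.4481, 0.0251, 0.1378]
tool_rot: [-0.073, 0.921, 0.213, 0.317]
contact_force: [0.7, 0.2, -3.1]
gripper_width: 0.547
```

Run:
```python
from mv import *
st()
for P,f in(([.446,.045,.135],31),([.444,.065,.13],36),([.442,.09,.12],41),([.445,.115,.11],46),([.45,.135,.105],50.7),([.458,.15,.10],50.7)): show(P,lean(f,38,-1))
```

```text
t 16.1 p [0.4481 0.0251 0.1378] z [ 0.5525  0.27   -0.7886] y [ 0.4391 -0.8985 -0.0001] q [-0.4214 -0.7855  2.4986  0.5777  1.0454  0.4971] F [ 0.7311  0.1606 -3.1231] w 0.5466282785495508
tgt [0.446 0.045 0.135] lin [ 0.0036 -0.0188  0.0064] rot [ 3.05  0.05 -3.91] | 0.02 5.0
tgt [0.444 0.065 0.13 ] lin [ 0.0061 -0.0376  0.0147] rot [ 6.12  0.05 -7.85] | 0.041 10.0
tgt [0.442 0.09  0.12 ] lin [ 0.0071 -0.061   0.0282] rot [  9.2    0.05 -11.79] | 0.068 15.0
tgt [0.445 0.115 0.11 ] lin [ 0.0118 -0.0821  0.0445] rot [ 12.28   0.05 -15.73] | 0.094 20.0
tgt [0.45  0.135 0.105] lin [ 0.0192 -0.0979  0.0566] rot [ 15.17   0.05 -19.44] | 0.115 24.7
tgt [0.458 0.15  0.1  ] lin [ 0.027  -0.1079  0.069 ] rot [ 15.17   0.05 -19.44] | 0.131 24.7
```

apply_moves([
  {"linear": [0.004,-0.019,0.006],"delta_rot": [3.1,0,-3.9],"fingers": 255},
  {"linear": [0.006,-0.038,0.015],"delta_rot": [6.1,0,-7.9],"fingers": 255},
  {"linear": [0.007,-0.061,0.028],"delta_rot": [9.2,0,-11.8],"fingers": 255},
  {"linear": [0.012,-0.082,0.045],"delta_rot": [12.3,0,-15.7],"fingers": 255},
  {"linear": [0.019,-0.098,0.057],"delta_rot": [15.2,0,-19.4],"fingers": 255},
  {"linear": [0.027,-0.108,0.069],"delta_rot": [15.2,0,-19.4],"fingers": 255},
  {"linear": [0.027,-0.108,0.069],"delta_rot": [15.2,0,-19.4],"fingers": 255},
  {"linear": [0.027,-0.108,0.069],"delta_rot": [15.2,0,-19.4],"fingers": 255},
])

```text
time: 16.9
tool_pos: [0.4592, 0.1486, 0.1009]
tool_rot: [-0.139, 0.856, 0.403, 0.294]
contact_force: [0.9, -0.6, -2.9]
gripper_width: 0.544
```

Run:
```python
from mv import *
st()
f=50.7
for P in([.468,.168,.092],[.478,.183,.082],[.4834,.1916,.074],[.4834,.1916,.062],[.4834,.1916,.0539]): show(P,lean(f,38,-1))
for n in("scene","top"):
    im=eyes.grab_frame(n)[:,:,::-1]; cv2.imwrite(f'pics/{n}10.png',im)
crop('pics/scene10.png',270,180,130,95,6,'pics/a10.png');crop('pics/top10.png',200,210,140,100,5.5,'pics/b10.png')
```

```text
t 16.9 p [0.4592 0.1486 0.1009] z [ 0.3911  0.4745 -0.7886] y [ 0.7711 -0.6367 -0.0007] q [-0.1678 -0.4917  2.4005  0.6928  0.9878  0.2023] F [ 0.8917 -0.6013 -2.857 ] w 0.5444825637523021
tgt [0.468 0.168 0.092] lin [ 0.0107 -0.0056  0.0197] rot [ 0.12  0.05 -0.22] | 0.023 0.3
tgt [0.478 0.183 0.082] lin [ 0.0187 -0.0074  0.0386] rot [ 0.12  0.05 -0.22] | 0.044 0.3
tgt [0.4834 0.1916 0.074 ] lin [ 0.0217 -0.0087  0.0511] rot [ 0.12  0.05 -0.22] | 0.056 0.3
tgt [0.4834 0.1916 0.062 ] lin [ 0.0143 -0.0087  0.0605] rot [ 0.12  0.05 -0.22] | 0.063 0.3
tgt [0.4834 0.1916 0.0539] lin [ 0.0094 -0.0087  0.0669] rot [ 0.12  0.05 -0.22] | 0.068 0.3
```

View pics/a10.png

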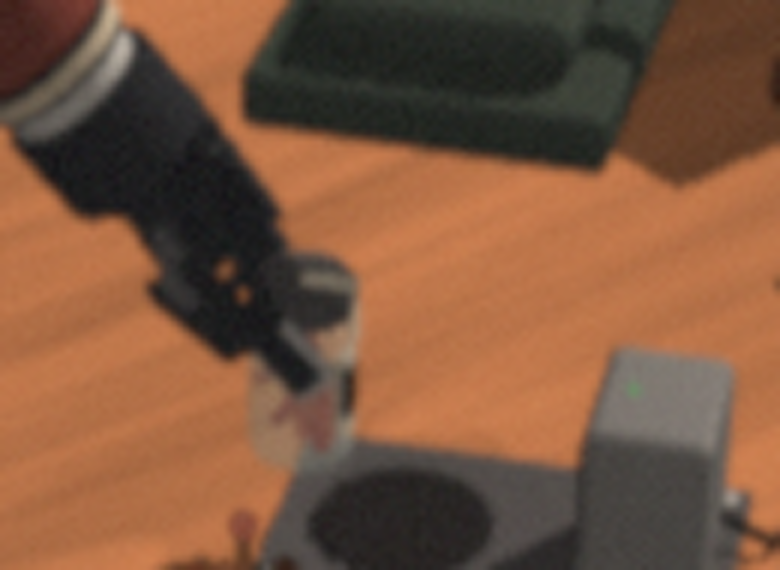

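View pics/b10.png

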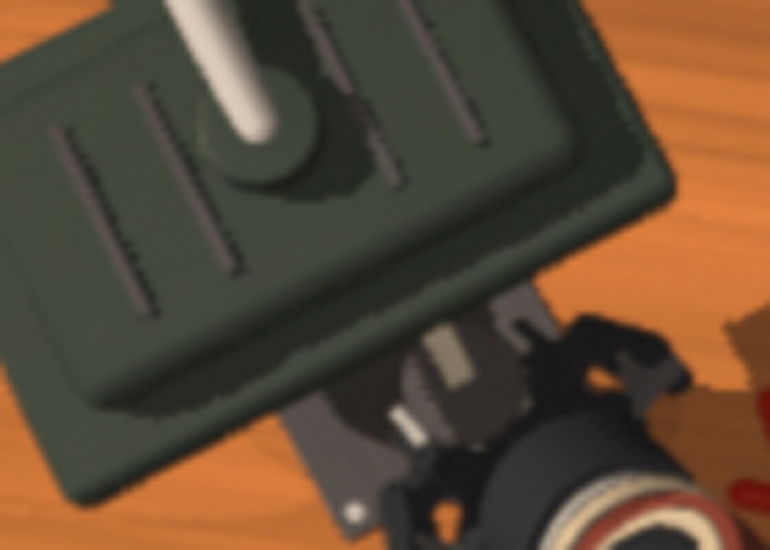

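Run:
```python
from mv import *
crop('pics/top10.png',265,260,40,36,18,'pics/b10b.png')
f=lambda u,v:onz("top",(u+.5)/5.5+200-.5,(v+.5)/5.5+210-.5,.144)
for a,b in(((461,385),(437,330)),):
    d=f(*b)-f(*a);print(f(*a),np.degrees(np.arctan2(d[1],d[0])))
print(proj("scene",[[.476,.1825,.007]])*6-np.array([270,180])*6)
```

```text
[0.4512 0.1411 0.144 ] 32.721765453091834
[[400.959  515.4126]]
```

View pics/b10b.png

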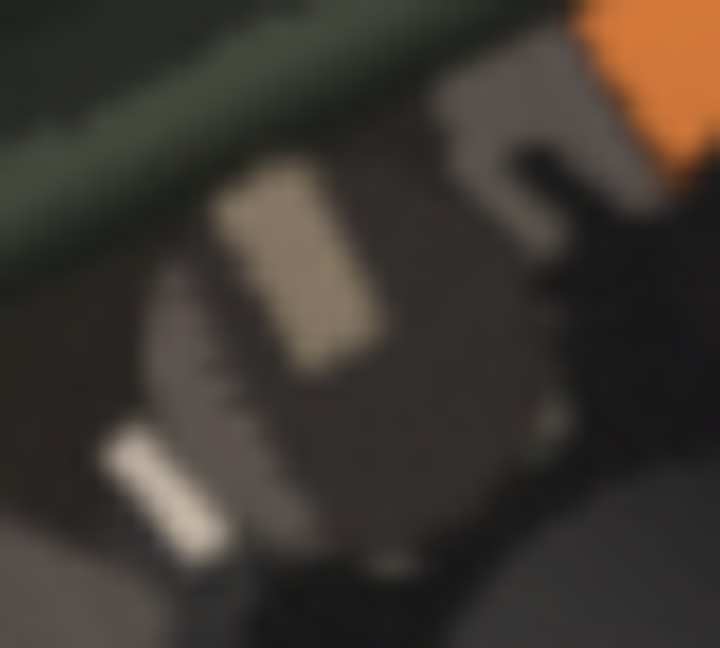

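Run:
```python
from mv import *
f=lambda n,s,x0,y0,z,u,v:onz(n,(u+.5)/s+x0-.5,(v+.5)/s+y0-.5,z)
for a,b in(((295,370),(212,205)),((382,325),(318,165)),((340,350),(265,185))):
    d=f("top",18,265,260,.144,*b)-f("top",18,265,260,.144,*a);print(np.degrees(np.arctan2(d[1],d[0])))
# scene strip in a10 crop
for a,b in(((305,275),(352,283)),((300,290),(352,298))):
    A,B=[f("scene",6,270,180,.144,*q) for q in(a,b)];d=B-A;print("scene",A,np.degrees(np.arctan2(d[1],d[0])))
# reader dir: housing, top z=.1? edges in ov_scene (x290,y210,s5)
g=lambda u,v,z:f("scene",5,290,210,z,u,v)
crop('pics/scene10.png',335,225,70,60,10,'pics/c10.png')
crop('pics/scene10.png',300,215,50,50,14,'pics/d10.png')
```

```text
35.85882578875781
30.90392425297126
33.57148706818251
scene [0.4519 0.1432 0.144 ] 34.739688103957526
scene [0.4603 0.1339 0.144 ] 36.4449185347586
```

View pics/c10.png

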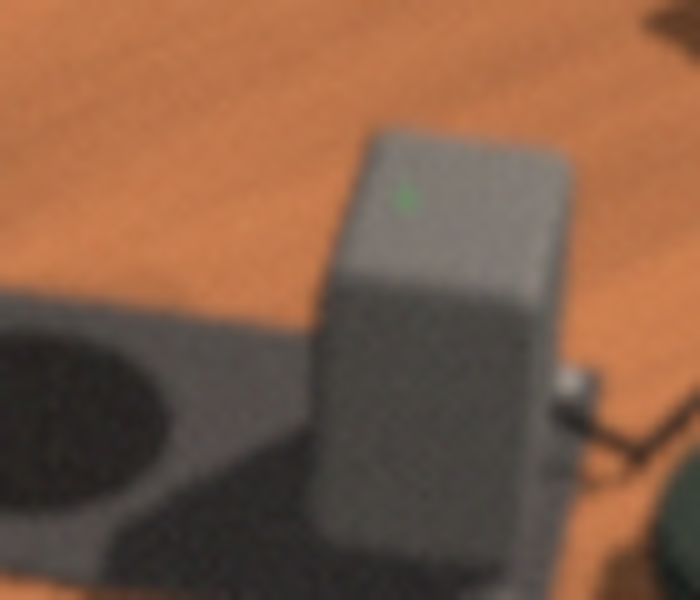

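View pics/d10.png

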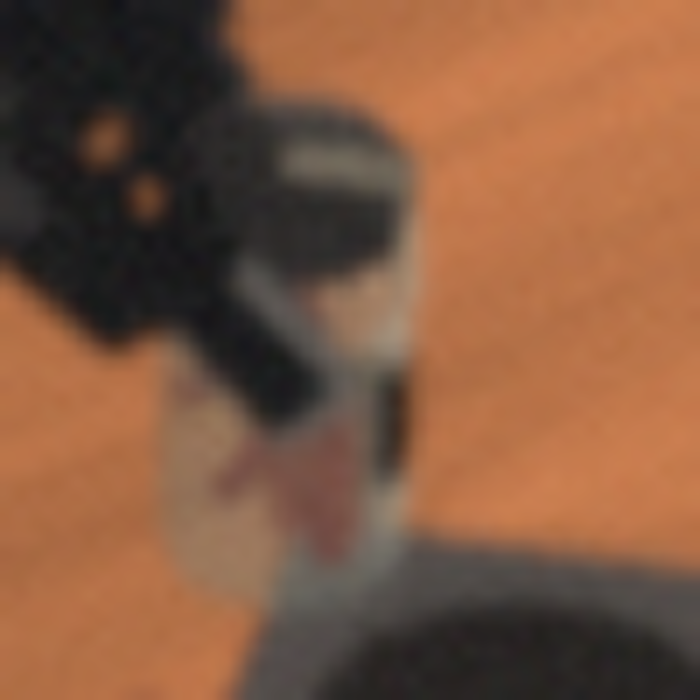

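```bash
cat > strip.py <<'E'
from mv import *
def strip(n,im,c,h,r0=.004,r1=.020,guess=None,hw=.007,dbg=None):
    """azimuth of strip: sample intensity on metric lid-plane grid about lid centre c, rotated to guess; sub-pixel centre-of-brightness across strip at each radius"""
    g=im.astype(np.float32).mean(2)
    a=guess
    for _ in range(4):
        ca,sa=np.cos(np.radians(a)),np.sin(np.radians(a))
        rr=np.arange(r0,r1,.0005);tt=np.arange(-hw-.004,hw+.004,.0005)
        X,Tt=np.meshgrid(rr,tt,indexing='ij')
        P=np.c_[(c[0]+X*ca-Tt*sa).ravel(),(c[1]+X*sa+Tt*ca).ravel(),np.full(X.size,h)]
        uv=proj(n,P).astype(np.float32)
        I=cv2.remap(g,uv[:,0].reshape(X.shape),uv[:,1].reshape(X.shape),cv2.INTER_CUBIC)
        w=np.clip(I-np.percentile(I,30)-0.35*(I.max()-np.percentile(I,30)),0,None)
        ok=w.sum(1)>0.3*np.median(w.sum(1));m=(w*Tt).sum(1)/np.maximum(w.sum(1),1e-6)
        k=np.polyfit(rr[ok],m[ok],1)
        a+=np.degrees(np.arctan(k[0]))
        c=np.array([c[0],c[1]])
    if dbg: cv2.imwrite(dbg,cv2.resize(np.clip(I,0,255).astype(np.uint8),None,fx=8,fy=8))
    return a,k[1],ok.sum()
E
python3 - <<'E'
from strip import *
def avg(n,k): return np.mean([eyes.grab_frame(n)[:,:,::-1].astype(np.float32) for _ in range(k)],axis=0)
A={n:avg(n,4) for n in("top","scene")}
np.save('pics/top_avg.npy',A['top']);np.save('pics/scene_avg.npy',A['scene'])
for f in("0","6","7"):
  for n,c in(("top",(.4996,-.3657)),("scene",(.5,-.3672))):
    im=cv2.imread(f'pics/{n}{f}.png')
    print(f,n,strip(n,im,c,.096,guess=-57,dbg=f'pics/st_{n}{f}.png'))
p,r,s=cur();gp=tcp(p,r,.038)-0; print(gp)
for n in A:
    for c in((.4518,.1405),(.4518,.137)): print(n,strip(n,A[n],c,.144,guess=36,dbg=f'pics/st_{n}now.png'),strip(n,A[n],c,.144,r0=.003,r1=.016,guess=36))
E
```

```text
0 top (np.float64(-59.06151556145851), np.float64(7.411336882297398e-05), np.int64(32))
0 scene (np.float64(-56.74998011910737), np.float64(7.601879190008541e-05), np.int64(32))
6 top (np.float64(-59.00424848286973), np.float64(5.506381703885111e-05), np.int64(32))
6 scene (np.float64(-56.82436692186322), np.float64(6.068532992861872e-05), np.int64(32))
7 top (np.float64(-58.98989781178564), np.float64(4.7562947400670775e-05), np.int64(32))
7 scene (np.float64(-57.48002729954924), np.float64(0.00020874104422074168), np.int64(32))
[0.4529 0.1392 0.1172]
top (np.float64(37.650629462913074), np.float64(-0.000932333750131703), np.int64(32)) (np.float64(37.87913220427795), np.float64(-0.0009692931643057519), np.int64(26))
top (np.float64(37.75090392053163), np.float64(0.0018093132660245387), np.int64(32)) (np.float64(38.92716142319984), np.float64(0.0016038368949366198), np.int64(24))
scene (np.float64(40.45461620382267), np.float64(0.0007262741062769259), np.int64(32)) (np.float64(40.16701793724828), np.float64(0.0008513826105653684), np.int64(26))
scene (np.float64(39.70019975951485), np.float64(0.003664007175005709), np.int64(31)) (np.float64(36.186044958611134), np.float64(0.0042952132988163935), np.int64(24))
```

Run:
```python
from strip import *
f=lambda n,s,x0,y0,z,u,v:onz(n,(u+.5)/s+x0-.5,(v+.5)/s+y0-.5,z)
for z in(.096,.1):
  for a,b in(((378,128),(570,155)),((335,275),(545,303)),((335,275),(375,130)),((545,303),(572,157))):
    d=f("scene",10,335,225,z,*b)-f("scene",10,335,225,z,*a);print(z,np.linalg.norm(d),np.degrees(np.arctan2(d[1],d[0])))
# plate long edges from image gradient, right-lower edge in scene0 & plate short edge in top0 by line fit
g=cv2.cvtColor(cv2.imread('pics/scene0.png'),cv2.COLOR_BGR2HSV)[:,:,1].astype(np.float32)
def edge(n,img,P,Q,z,half=4):
    pts=[];P,Q=np.array(P,float),np.array(Q,float);t=(Q-P)/np.linalg.norm(Q-P);nn=np.array([-t[1],t[0]])
    L=np.linalg.norm(Q-P)
    for s in np.arange(3,L-3,.5):
        o=np.arange(-half,half+.01,.1);uv=(P+s*t+o[:,None]*nn).astype(np.float32)
        v=cv2.remap(img,uv[:,:1].copy(),uv[:,1:].copy(),cv2.INTER_LINEAR).ravel();v=np.convolve(v,np.ones(7)/7,'valid')
        d=np.abs(np.diff(v));pts.append(P+s*t+(o[3:-4][np.argmax(d)]+.05)*nn)
    W=np.array([onz(n,*q,z)[:2] for q in pts],np.float32)
    l=cv2.fitLine(W,cv2.DIST_HUBER,0,.001,.001).ravel();return np.degrees(np.arctan2(l[1],l[0])),W.mean(0)
Z=lambda u,v:((u+.5)/5+290-.5,(v+.5)/5+210-.5)
print(edge("scene",g,Z(115,345),Z(245,365),.004),edge("scene",g,Z(390,387),Z(488,400),.004), edge("scene",g,Z(165,212),Z(200,216),.004),edge("scene",g,Z(308,230),Z(385,240),.004))
gt=cv2.cvtColor(cv2.imread('pics/top0.png'),cv2.COLOR_BGR2HSV)[:,:,1].astype(np.float32)
Y=lambda u,v:((u+.5)/4+170-.5,(v+.5)/4+160-.5)
print(edge("top",gt,Y(378,592),Y(553,488),.004),edge("top",gt,Y(325,505),Y(378,592),.004),edge("top",gt,Y(510,410),Y(553,488),.004))
```

```text
0.096 0.05262335189099758 37.822566319600334
0.096 0.0553875829497323 39.06134048048939
0.096 0.0705117681293486 129.67005068741497
0.096 0.06972474792275205 130.8963664149937
0.1 0.05239048956935881 37.82256631960026
0.1 0.0551424886960945 39.06134048048954
0.1 0.07019974820968516 129.67005068741494
0.1 0.06941621062716886 130.89636641499357
(np.float32(39.576077), array([0.506 , 0.1186], dtype=float32)) (np.float32(37.207367), array([0.6151, 0.2087], dtype=float32)) (np.float32(22.949503), array([0.4032, 0.2015], dtype=float32)) (np.float32(37.922253), array([0.4785, 0.2614], dtype=float32))
(np.float32(-51.355488), array([0.4297, 0.1437], dtype=float32)) (np.float32(38.094227), array([0.4137, 0.2136], dtype=float32)) (np.float32(39.089226), array([0.4913, 0.1124], dtype=float32))
```

Strip azimuth in hand is about 38–39°, and the reader axis is about 38.8°, so they agree. Moving in under the lamp and down.

apply_moves([
  {"linear": [0.006,-0.003,0.01],"delta_rot": [0.1,0,-0.3],"fingers": 255},
  {"linear": [0.011,-0.006,0.02],"delta_rot": [0.2,0,-0.4],"fingers": 255},
  {"linear": [0.015,-0.007,0.029],"delta_rot": [0.2,0,-0.4],"fingers": 255},
  {"linear": [0.019,-0.008,0.039],"delta_rot": [0.2,0,-0.4],"fingers": 255},
  {"linear": [0.022,-0.009,0.051],"delta_rot": [0.2,0,-0.4],"fingers": 255},
  {"linear": [0.018,-0.009,0.056],"delta_rot": [0.2,0,-0.4],"fingers": 255},
  {"linear": [0.014,-0.009,0.06],"delta_rot": [0.2,0,-0.4],"fingers": 255},
  {"linear": [0.014,-0.009,0.06],"delta_rot": [0.2,0,-0.4],"fingers": 255},
])

```text
time: 18.2
tool_pos: [0.4829, 0.1911, 0.0618]
tool_rot: [-0.139, 0.854, 0.406, 0.294]
contact_force: [-0.5, 0.7, -2.3]
gripper_width: 0.545
```

Run:
```python
from mv import *
st()
for P in([.4834,.1916,.058],[.4834,.1916,.055]): show(P,lean(51,38,-1))
for n in("scene","top"):
    im=eyes.grab_frame(n)[:,:,::-1]; cv2.imwrite(f'pics/{n}11.png',im)
crop('pics/scene11.png',280,190,130,95,6,'pics/a11.png')
```

```text
t 18.2 p [0.4829 0.1911 0.0618] z [ 0.3886  0.4765 -0.7886] y [ 0.7751 -0.6318  0.0002] q [-0.0438 -0.306   2.3485  0.7441  0.8153  0.1937] F [-0.4764  0.6944 -2.3105] w 0.5446031936651792
tgt [0.4834 0.1916 0.058 ] lin [-0.0017  0.0001  0.0035] rot [ 0.12  0.05 -0.14] | 0.004 0.2
tgt [0.4834 0.1916 0.055 ] lin [-0.0036  0.0001  0.0058] rot [ 0.12  0.05 -0.14] | 0.007 0.2
```

View pics/a11.png

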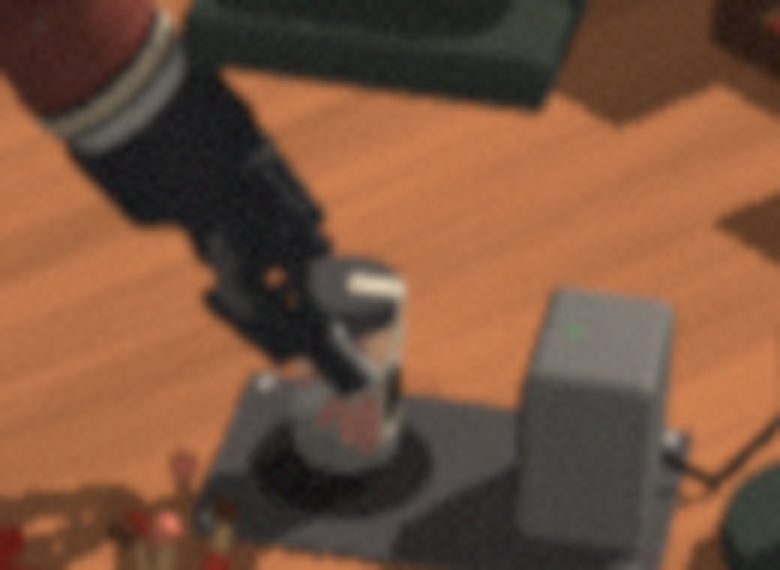

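apply_moves([
  {"linear": [-0.0006,0,0.001],"delta_rot": [0,0,0],"fingers": 255},
  {"linear": [-0.0012,0,0.0022],"delta_rot": [0,0,0],"fingers": 255},
  {"linear": [-0.0019,0,0.0035],"delta_rot": [0,0,0],"fingers": 255},
  {"linear": [-0.0025,0,0.0045],"delta_rot": [0,0,0],"fingers": 255},
  {"linear": [-0.0031,0,0.0052],"delta_rot": [0,0,0],"fingers": 255},
  {"linear": [-0.0036,0,0.0058],"delta_rot": [0,0,0],"fingers": 255},
  {"linear": [-0.004,0,0.0062],"delta_rot": [0,0,0],"fingers": 255},
  {"linear": [-0.004,0,0.0062],"delta_rot": [0,0,0],"fingers": 255},
])

```text
time: 19.1
tool_pos: [0.4844, 0.1917, 0.0559]
tool_rot: [-0.139, 0.854, 0.406, 0.295]
contact_force: [0.7, -0.3, -2.4]
gripper_width: 0.542
```

apply_moves([
  {"linear": [-0.0003,0,0.0003],"delta_rot": [0,0,0],"fingers": 255},
  {"linear": [-0.0005,0,0.0006],"delta_rot": [0,0,0],"fingers": 255},
  {"linear": [-0.0007,0,0.0009],"delta_rot": [0,0,0],"fingers": 255},
  {"linear": [-0.0009,0,0.0012],"delta_rot": [0,0,0],"fingers": 255},
  {"linear": [-0.0011,0,0.0014],"delta_rot": [0,0,0],"fingers": 255},
  {"linear": [-0.0011,0,0.0014],"delta_rot": [0,0,0],"fingers": 255},
  {"linear": [-0.0011,0,0.0014],"delta_rot": [0,0,0],"fingers": 255},
  {"linear": [-0.0011,0,0.0014],"delta_rot": [0,0,0],"fingers": 255},
])

```text
time: 19.9
tool_pos: [0.4845, 0.1916, 0.0543]
tool_rot: [-0.139, 0.854, 0.406, 0.295]
contact_force: [-0.3, -0.2, -2.2]
gripper_width: 0.544
```

apply_moves([
  {"linear": [-0.0002,0,0.0003],"delta_rot": [0,0,0],"fingers": 255},
  {"linear": [-0.0004,0,0.0005],"delta_rot": [0,0,0],"fingers": 255},
  {"linear": [-0.0005,0,0.0007],"delta_rot": [0,0,0],"fingers": 255},
  {"linear": [-0.0006,0,0.0008],"delta_rot": [0,0,0],"fingers": 255},
  {"linear": [-0.0006,0,0.0008],"delta_rot": [0,0,0],"fingers": 255},
  {"linear": [-0.0006,0,0.0008],"delta_rot": [0,0,0],"fingers": 255},
  {"linear": [-0.0006,0,0.0008],"delta_rot": [0,0,0],"fingers": 255},
  {"linear": [-0.0006,0,0.0008],"delta_rot": [0,0,0],"fingers": 255},
])

```text
time: 20.7
tool_pos: [0.4848, 0.1918, 0.0539]
tool_rot: [-0.139, 0.854, 0.406, 0.295]
contact_force: [-4.8, -1.6, 4.9]
gripper_width: 0.547
```

Run:
```python
from mv import *
st()
for n in("scene",):
    im=eyes.grab_frame(n)[:,:,::-1]; cv2.imwrite(f'pics/{n}12.png',im)
crop('pics/scene12.png',310,210,60,75,8,'pics/a12.png')
```

```text
t 20.7 p [0.4848 0.1918 0.0539] z [ 0.3913  0.477  -0.787 ] y [ 0.7751 -0.6318  0.0025] q [-0.042  -0.2824  2.3477  0.762   0.7954  0.17  ] F [-4.8028 -1.6063  4.9109] w 0.5465438077281302
```

View pics/a12.png

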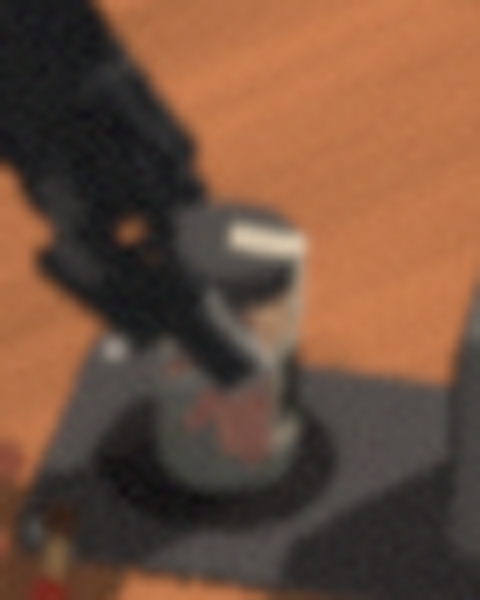

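Contact at the predicted height, about 5 N. I'll check the strip angle before releasing.

Run:
```python
from strip import *
A=np.mean([eyes.grab_frame("scene")[:,:,::-1].astype(np.float32) for _ in range(4)],axis=0)
for c in((.4774,.1825),(.479,.184),(.476,.1815)): print(strip("scene",A,c,.097,guess=38,dbg='pics/st12.png'),strip("scene",A,c,.097,r0=.003,r1=.017,guess=38))
f=lambda u,v:onz("scene",(u+.5)/8+310-.5,(v+.5)/8+210-.5,.097)
print(f(230,236),f(240,236))
```

```text
(np.float64(32.806891161007975), np.float64(0.002732343163885959), np.int64(32)) (np.float64(29.773800671078202), np.float64(0.0033042037655068466), np.int64(29))
(np.float64(35.55706398229902), np.float64(0.00184860189594881), np.int64(32)) (np.float64(33.14091236366969), np.float64(0.0022433049616351337), np.int64(29))
(np.float64(29.229225594059812), np.float64(0.0036867507558093083), np.int64(32)) (np.float64(25.23503171331923), np.float64(0.004389062202387911), np.int64(28))
[0.4775 0.1846 0.097 ] [0.4796 0.1873 0.097 ]
```

Run:
```python
from strip import *
A=np.mean([eyes.grab_frame("scene")[:,:,::-1].astype(np.float32) for _ in range(4)],axis=0)
np.save('pics/sc12.npy',A)
for c in((.478,.1855),(.4775,.187),(.479,.1875),(.477,.185)): print(c,strip("scene",A,c,.097,guess=38,dbg='pics/st12.png'),strip("scene",A,c,.097,r0=.003,r1=.017,guess=38))
im=A.astype(np.uint8);x0,y0,s=320,222,16
z=cv2.resize(im[y0:y0+46,x0:x0+40],None,fx=s,fy=s,interpolation=cv2.INTER_CUBIC)
a=np.linspace(0,2*np.pi,80)
for h,col in((.097,(0,255,0)),(.007,(255,255,0))):
    q=proj("scene",np.c_[.4775+.024*np.cos(a),.185+.024*np.sin(a),0*a+h]);q=((q+.5-[x0,y0])*s-.5).round().astype(int);cv2.polylines(z,[q],True,col,1)
q=proj("scene",np.c_[.476+.042*np.cos(a),.1825+.042*np.sin(a),0*a+.007]);q=((q+.5-[x0,y0])*s-.5).round().astype(int);cv2.polylines(z,[q],True,(0,255,255),1)
cv2.imwrite('pics/z12.png',z[:, :][:600+136]);print(z.shape)
cv2.imwrite('pics/z12.png',cv2.resize(z,None,fx=.8,fy=.8))
```

```text
(0.478, 0.1855) (np.float64(35.553386933515206), np.float64(2.8363350527890296e-05), np.int64(32)) (np.float64(33.02301415021769), np.float64(0.00044876966105465276), np.int64(29))
(0.4775, 0.187) (np.float64(36.18029193007241), np.float64(-0.0016024377303496323), np.int64(32)) (np.float64(33.5593571012278), np.float64(-0.0011703698716403125), np.int64(29))
(0.479, 0.1875) (np.float64(38.246351619380114), np.float64(-0.001499717628753319), np.int64(32)) (np.float64(35.57864181787702), np.float64(-0.001061485002883311), np.int64(29))
(0.477, 0.185) (np.float64(34.17930881797288), np.float64(0.00013952465977181506), np.int64(32)) (np.float64(31.55433983986175), np.float64(0.0006016388041385662), np.int64(29))
(736, 640, 3)
```

View pics/z12.png

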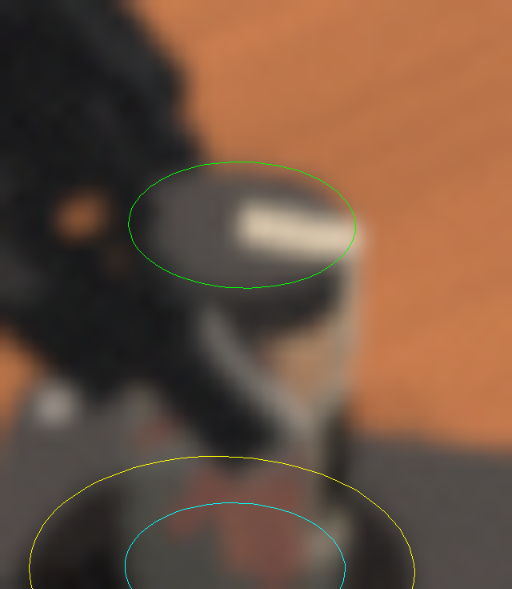

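```bash
sed -i 's/g=im.astype(np.float32).mean(2)/g=im.astype(np.float32)[:,:,0]/; s/hw=.007/hw=.005/' strip.py
python3 - <<'E'
from strip import *
def run(t,n,im,c,h,g):
    o=[]
    for (r0,r1) in((.003,.017),(.004,.02),(.006,.02)):
        cc=np.array(c,float)
        for _ in range(5):
            a,k,_n=strip(n,im,cc,h,r0,r1,guess=g); cc=cc+k*np.array([-np.sin(np.radians(a)),np.cos(np.radians(a))])
        o.append(round(a,1))
    print(t,n,o,cc)
for f in("0","6","7"):
  for n,c in(("top",(.4996,-.3657)),("scene",(.5,-.3672))): run(f,n,cv2.imread(f'pics/{n}{f}.png'),c,.096,-57)
run("hand","top",np.load('pics/top_avg.npy'),(.4518,.1405),.144,36)
run("hand","scene",np.load('pics/scene_avg.npy'),(.4518,.1405),.144,36)
run("now","scene",np.load('pics/sc12.npy'),(.4775,.185),.097,36)
E
```

```text
0 top [np.float64(-61.7), np.float64(-59.2), np.float64(-57.6)] [ 0.4993 -0.3659]
0 scene [np.float64(-55.3), np.float64(-56.8), np.float64(-57.6)] [ 0.5002 -0.367 ]
6 top [np.float64(-61.6), np.float64(-59.0), np.float64(-57.4)] [ 0.4993 -0.3659]
6 scene [np.float64(-55.3), np.float64(-56.8), np.float64(-57.9)] [ 0.5003 -0.367 ]
7 top [np.float64(-61.7), np.float64(-59.1), np.float64(-57.4)] [ 0.4993 -0.3659]
7 scene [np.float64(-56.5), np.float64(-58.0), np.float64(-59.0)] [ 0.5005 -0.3669]
hand top [np.float64(37.5), np.float64(37.7), np.float64(37.6)] [0.4524 0.1398]
hand scene [np.float64(41.4), np.float64(40.5), np.float64(41.0)] [0.4514 0.141 ]
now scene [np.float64(32.7), np.float64(34.8), np.float64(35.7)] [0.4775 0.185 ]
```

The tray strip gives −57.5° in both views. The tool lean changed by 95.6°, which predicts a label at about 38.1° against a target of 38.8°. The single-view reading now is noisier (about 36°) but compatible. Releasing and backing out along the tool axis.

apply_moves([
  {"linear": [0,0,0],"delta_rot": [0,0,0],"fingers": 95},
  {"linear": [0,0,0],"delta_rot": [0,0,0],"fingers": 70},
  {"linear": [0,0,0],"delta_rot": [0,0,0],"fingers": 35},
  {"linear": [0,0,0],"delta_rot": [0,0,0],"fingers": 0},
  {"linear": [0,0,0],"delta_rot": [0,0,0],"fingers": 0},
  {"linear": [0,0,-0.01],"delta_rot": [0,0,0],"fingers": 0},
  {"linear": [0,0,-0.03],"delta_rot": [0,0,0],"fingers": 0},
  {"linear": [0,0,-0.055],"delta_rot": [0,0,0],"fingers": 0},
])

```text
time: 21.95
tool_pos: [0.4619, 0.1655, 0.096]
tool_rot: [-0.139, 0.854, 0.406, 0.294]
contact_force: [0.7, -0.1, 0.9]
gripper_width: 1.001
```

Run:
```python
from strip import *
st();p,r,s=cur()
A={n:np.mean([eyes.grab_frame(n)[:,:,::-1].astype(np.float32) for _ in range(3)],axis=0) for n in("scene","top")}
for n in A: np.save(f'pics/{n}13.npy',A[n]);cv2.imwrite(f'pics/{n}13.png',A[n].astype(np.uint8))
crop('pics/scene13.png',300,200,70,80,9,'pics/a13.png')
crop('pics/top13.png',240,245,70,50,11,'pics/b13.png')
```

```text
t 21.95 p [0.4619 0.1655 0.096 ] z [ 0.3885  0.4769 -0.7884] y [ 0.7756 -0.6313  0.0003] q [-0.1198 -0.4645  2.3923  0.6948  0.9477  0.2227] F [ 0.6505 -0.1332  0.9124] w 1.0006740927781446
```

View pics/a13.png

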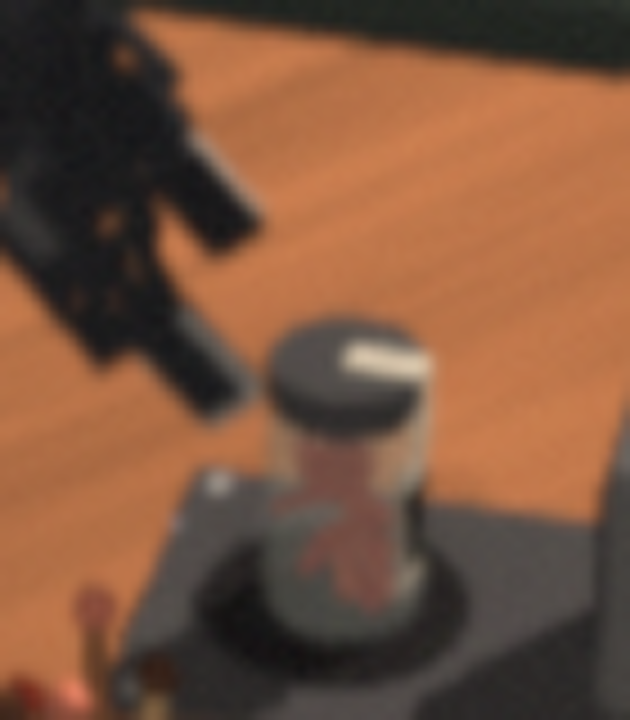

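View pics/b13.png

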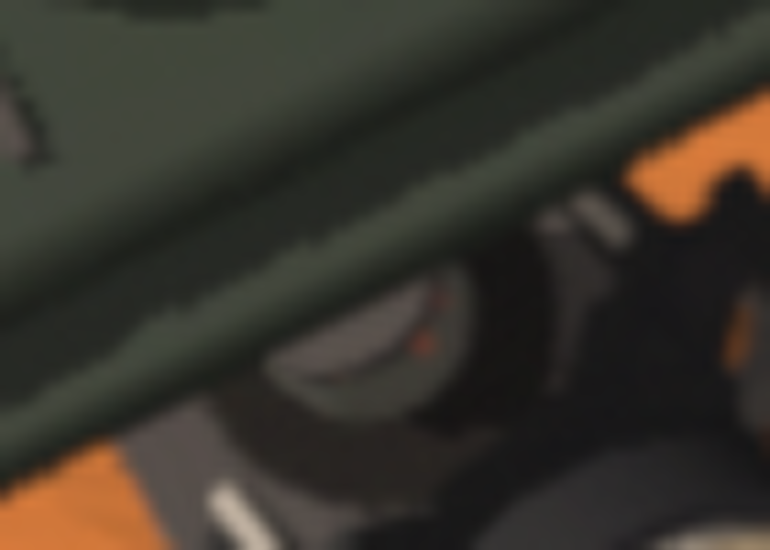

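Run:
```python
from strip import *
from lid import lid
A=np.load('pics/scene13.npy')
im=A.astype(np.uint8)
print(lid("scene",im,337,240,.097,.024,dbg='pics/dbg13.png'))
for (r0,r1) in((.003,.017),(.004,.02),(.006,.02),(.008,.021)):
    cc=np.array([.478,.185])
    for _ in range(5):
        a,k,n=strip("scene",A,cc,.097,r0,r1,guess=37);cc=cc+k*np.array([-np.sin(np.radians(a)),np.cos(np.radians(a))])
    print(r0,a,cc)
# base: extents of body near base vs mat
x0,y0,s=315,225,12
z=cv2.resize(im[y0:y0+55,x0:x0+50],None,fx=s,fy=s,interpolation=cv2.INTER_CUBIC)
a=np.linspace(0,2*np.pi,80)
for c,r,h,col in(((.478,.1855),.024,.097,(0,255,0)),((.478,.1855),.024,.007,(255,255,0)),((.476,.1825),.042,.007,(0,255,255))):
    q=proj("scene",np.c_[c[0]+r*np.cos(a),c[1]+r*np.sin(a),0*a+h]);q=((q+.5-[x0,y0])*s-.5).round().astype(int);cv2.polylines(z,[q],True,col,1)
cv2.imwrite('pics/z13.png',cv2.resize(z,None,fx=.9,fy=.9))
```

```text
(array([0.4811, 0.1732]), np.float64(0.0036233571869058235), array([0.4762, 0.1788, 0.0184]))
0.003 33.28859413207076 [0.4776 0.1857]
0.004 34.55029418189539 [0.4777 0.1855]
0.006 35.384817983867585 [0.4778 0.1853]
0.008 36.1188003046757 [0.4779 0.1851]
```

View pics/z13.png

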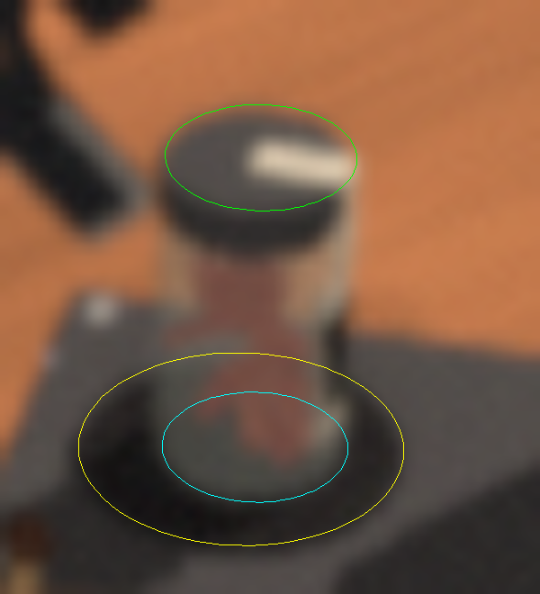

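Run:
```python
from mv import *
p,r,s=cur()
for P in([.45,.145,.115],[.445,.12,.13],[.445,.08,.14],[.45,.03,.16]): show(P,r)
```

```text
tgt [0.45  0.145 0.115] lin [-0.0069  0.0034 -0.0301] rot [0. 0. 0.] | 0.031 0.0
tgt [0.445 0.12  0.13 ] lin [-0.0155  0.0153 -0.0558] rot [0. 0. 0.] | 0.06 0.0
tgt [0.445 0.08  0.14 ] lin [-0.0338  0.0406 -0.0827] rot [0. 0. 0.] | 0.098 0.0
tgt [0.45 0.03 0.16] lin [-0.0495  0.0761 -0.1204] rot [0. 0. 0.] | 0.151 0.0
```

apply_moves([
  {"linear": [0,0,-0.015],"delta_rot": [0,0,0],"fingers": 0},
  {"linear": [-0.003,0,-0.035],"delta_rot": [0,0,0],"fingers": 0},
  {"linear": [-0.01,0.005,-0.05],"delta_rot": [0,0,0],"fingers": 0},
  {"linear": [-0.016,0.015,-0.06],"delta_rot": [0,0,0],"fingers": 0},
  {"linear": [-0.025,0.028,-0.07],"delta_rot": [0,0,0],"fingers": 0},
  {"linear": [-0.034,0.041,-0.083],"delta_rot": [0,0,0],"fingers": 0},
  {"linear": [-0.034,0.041,-0.083],"delta_rot": [0,0,0],"fingers": 0},
  {"linear": [-0.034,0.041,-0.083],"delta_rot": [0,0,0],"fingers": 0},
])

```text
time: 23.05
tool_pos: [0.4452, 0.0795, 0.1401]
tool_rot: [-0.14, 0.854, 0.405, 0.294]
contact_force: [1.0, 0.9, 0.4]
gripper_width: 0.999
```

Run:
```python
from strip import *
st()
for n in("scene","top"): cv2.imwrite(f'pics/{n}14.png',eyes.grab_frame(n)[:,:,::-1])
crop('pics/scene14.png',100,180,310,200,2.5,'pics/a14.png')
T=cv2.imread('pics/top14.png');T0=cv2.imread('pics/top0.png')
from lid import lid
for nm,h,r,ut in(("stout",.076,.027,(464,292)),("small",.068,.022,(430,285)),("squat",.062,.028,(465,322))): print(nm,lid("top",T,*ut,h,r)[0])
```

```text
t 23.05 p [0.4452 0.0795 0.1401] z [ 0.3896  0.4772 -0.7877] y [ 0.7748 -0.6323  0.0001] q [-0.3785 -0.5996  2.396   0.6801  1.2055  0.1001] F [0.9937 0.9347 0.3557] w 0.9988953801803094
stout [ 0.4943 -0.2764]
small [ 0.4968 -0.192 ]
squat [ 0.4235 -0.2798]
```

View pics/a14.png

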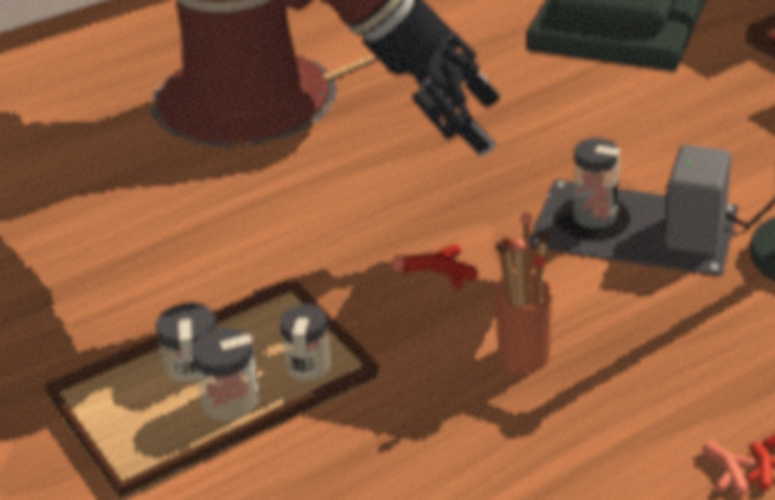

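View pics/top14.png

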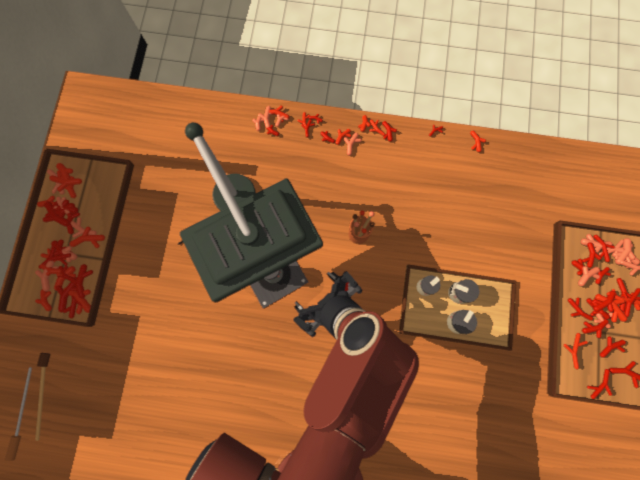

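The tall jar stands upright on the mat at zoomed (597,190) with its strip toward the reader. The squat jar is in the tray at (187,340), and the stout and small jars are within 1 mm of where they started. The cup, branch and lamp have not moved, and the gripper is clear of everything. Handing in.

```bash
python3 -c "
from plant import job_done
print(job_done())"
```

```text
the job is handed in; nothing more can be done
None
```

The squat jar is back in the near half of the tray and the tall jar stands upright on the mat with its label toward the reader. I handed the job in at about 23 s of the 72 s allowed.

**What I did:** I took the squat jar from under the lamp with a leaning grip and set it down at about (0.424, −0.280). I then took the tall jar with a leaning grip chosen so its label would face the reader, and stood it on the mat. Both jars touched down with about 5 N, and the gripper is clear of everything.

**Last checks:**
- **Position:** the tall jar is about 2–4 mm from the mat's centre.
- **Bystanders:** the stout and small jars are within 1 mm of where they started. The cup, coral branch and lamp look unmoved in the pictures, though I did not measure them.
- **Label angle (checks disagreed):** the reader's axis is at about 38.8°. Working from the strip angle in the tray plus how far the tool turned gives a label at 38.1°. Strip readings in the air gave 37.6° (top camera) and 41° (scene camera). After setting down, the scene camera alone gave 33–36° depending on how much of the strip was used. My best estimate is 1–3° off square. The top camera could not confirm it because the lamp hides the lid.

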